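# Load the specimen carriers onto the bent exposure rail

## Robot

A 6-joint arm with a two-finger parallel gripper is mounted at the origin on a cart in front of the work surface, level with it; the furniture and walls round the work are solid. World frame = base frame: x ahead of the robot, y to its left, z up, the work surface at z = 0. Lengths are in mm, angles in degrees, forces in N, time in s.
With the tool pointing down it reaches from about 300 to 850 mm from the base axis. Payload 4.2 kg.
Tool frame: the origin (TCP) lies midway between the tips of the shut fingers; the grasp point (between the pads) lies ctrl.pinch_z behind it (ctrl.pinch_z is the distance from the TCP to the grasp point, in mm); z points along the fingers, y is the line along which they close (so a half turn about z gives the same grasp; the last joint's range is limited). The gripper opens to 91 mm and grips with 3 to 60 N. Pads are 32 mm wide; open, the fingers measure 118 mm over their backs; the gripper's body (76 mm by 178 mm) begins 60 mm behind the grasp point.
Start: joints at [-72.88, 18.312, 89.639, -0, 72.044, -1.146], TCP at [180.224, -546.043, 213.976] pointing down, gripper open.
Joint ranges: [-177.97, 177.97], [-48.28, 115.42], [12.27, 149.76], [-77.06, 257.06], [2.81, 150.46], [-146.56, 146.56]. Speed limits (degrees/s): [147.25, 147.25, 180, 180, 180, 180].

## Interface

Orientations are given as a 3x3 rotation matrix whose columns are the frame's x, y, z axes.
In Python, from workcell import ctrl, camera gives the robot as it stands. The module is installed in compiled form; this text tells all that it offers.
- The arm moves only by the tool step_arm, never from a script. Its argument "commands" is a list of rows, each an object of numbers: "wx", "wy", "wz": the turn, a rotation vector about the tool's x, y, z in rad; "x", "y", "z": the shift along the tool's x, y, z in cm; "gripper": the closure in counts, from 0 (fully open) to 255 (shut). A call has 1 to 20 rows; each row is the pose to reach, as a shift and turn from the pose commanded when the call began, along the tool's axes at that moment; what a row does not reach only later rows make up. A row lasts 1/10 s, in which the tool goes at most 50 mm and 8.59 degrees, less where a joint would pass 70% of its speed; a pose out of reach is approached as far as the arm can. A call with a gripper value outside its range is refused whole. The fingers move at their own pace and stop on an object; the grip force is fixed at half the most. Time passes only in rows, so rows that repeat a pose let the fingers close. It gives the time, the measured TCP pose, the force, the opening and the grip force at its end, in the units of the state.
- ctrl.state(): the state, without advancing time (a new reading comes with each control period).
- camera(name): name is "scene" or "top"; returns a dict with "img" (400x640x3 uint8, red, green, blue), "z_map" (400x640 float32, mm along the optical axis (not along the pixel's ray), 0 where there is no reading), "camera_matrix" (3x3 intrinsics, pixels), "extrinsics" (4x4, takes a point from world to camera coordinates). Camera axes: x right, y up, looking along -z (the intrinsics and any distortion apply to the point x, -y, -z); pixel columns grow to the right and rows downward; lengths in mm; the calibration is good to about 2 mm. A picture is of the moment at which its call begins.
- ctrl.sign_off(): hands the job in; it is judged then, once.
The state is a dict: "time_s": time; "joint_positions": joint angles; "dq": joint speeds; "tau": joint torques, N m; "position": TCP position; "tcp_rot": TCP orientation; "wrist_force": force on the tool from outside, world axes, zero at the start; "moment": the same for the moment, N m; "finger_gap": finger opening in mm; "grasp_force": force on a finger pad.
Only numpy, scipy, OpenCV 4.12 (cv2) and the standard library are available. Lean on these libraries where they do the work, as an engineer would, in place of code of your own. Each camera call takes 0.05 s, during which the arm holds its last target. There are 200 camera calls.

## Task

Load the light-exposure stand: pull the keeper knob fully out, then slide every specimen carrier by its collar onto the free end of the bent rail and round the bend, until it hangs in front of the lamp, past the keeper, with its white panel facing the lamp. When all are on, push the keeper knob fully home so that none can come back off. Leave the three bottles standing where they are.

Things in the scene. Friction and masses are not known exactly. Their poses are not given: they have to be found in the camera images.
- stand: light-exposure stand, fixed. Origin: on the bench under the base plate (174 x 312 x 12 mm, x -45..129, y -250..62 mm); at yaw 0 its x points away from the robot, y left. It carries a steel rod 14 mm thick, bent in a level plane 150 mm up (rod axis): loading leg, quarter bend to the right, exposure leg, end clamp. Lamp bar (127 mm high) behind the exposure leg at x 72 to 117 mm
- rail_tip (a point): tip of the rod's rounded free end, on its axis, at stand x -107, y 100 mm. From here the loading leg runs straight along the stand's +x to x = -40 mm, with nothing else touching it
- rail_bend (a point): centre of the bend's circle, at stand x -40, y 30 mm, at rod height: the rod's axis turns 90 degrees round it, to the right, at 70 mm radius
- rail_end (a point): where the rod enters the end clamp (34 x 30 mm, top 167 mm): stand x 30, y -219 mm. The exposure leg runs straight along -y from (30, 30) to here. A carrier whose own x pointed along the travel ends up here with its panel to the lamp (stand +x)
- keeper (a joint): keeper bolt slide, m: 0 = home, its 8 mm pin across the exposure leg at stand y 15 mm, 18 mm above the rod axis, where it stops a carrier's grip tab; 0.04 = fully out, pin tip 30 mm clear of the rod axis. Grows as the knob is pulled along the stand's -x. A spring detent holds either end, overcome by about 7 N; past the middle it helps
- keeper_knob (a point): centre of the black round keeper knob, 24 mm across, 22 mm long along the stand's x, 168 mm above the bench, on the robot's side of the keeper housing (46 x 28 mm, top 182 mm, at stand x -34, y 15 mm). At stand x -77 mm when home. Pinch it from above across the stand's y
- carrier_a: specimen carrier, loose, 46 x 56 x 161 mm, about 0.32 kg, standing on its foot; up to four alike. Origin: centre of its underside, z up. Steel foot 46 (x) x 56 (y) x 14 mm; upright plate with a white test panel on its +y side; drilled collar; on top a grip tab 28 (x) x 10 (y) mm, z 123 to 161 mm, pinched from above across its 10 mm
- carrier_a_bore (a point): middle of the collar's bore of carrier_a, 105 mm above its underside; bore along the carrier's x, 24 mm wide, collar 36 mm outside, 34 mm long. Hanging on the rod it lies 5 mm below the rod's axis
- carrier_a_front (a point): point 50 mm straight out in front of the white panel of carrier_a (carrier's x 0, y 54.5, z 47 mm); the panels start facing roughly to the robot's left
- carrier_b: another specimen carrier, exactly like carrier_a
- carrier_b_bore (a point): middle of the collar's bore of carrier_b, 105 mm above its underside; bore along the carrier's x, 24 mm wide, collar 36 mm outside, 34 mm long. Hanging on the rod it lies 5 mm below the rod's axis
- carrier_b_front (a point): point 50 mm straight out in front of the white panel of carrier_b (carrier's x 0, y 54.5, z 47 mm); the panels start facing roughly to the robot's left
- carrier_c: another specimen carrier, exactly like carrier_a
- carrier_c_bore (a point): middle of the collar's bore of carrier_c, 105 mm above its underside; bore along the carrier's x, 24 mm wide, collar 36 mm outside, 34 mm long. Hanging on the rod it lies 5 mm below the rod's axis
- carrier_c_front (a point): point 50 mm straight out in front of the white panel of carrier_c (carrier's x 0, y 54.5, z 47 mm); the panels start facing roughly to the robot's left
- carrier_d: another specimen carrier, exactly like carrier_a
- carrier_d_bore (a point): middle of the collar's bore of carrier_d, 105 mm above its underside; bore along the carrier's x, 24 mm wide, collar 36 mm outside, 34 mm long. Hanging on the rod it lies 5 mm below the rod's axis
- carrier_d_front (a point): point 50 mm straight out in front of the white panel of carrier_d (carrier's x 0, y 54.5, z 47 mm); the panels start facing roughly to the robot's left
- wash_bottle: bystander: wash bottle, 93 x 62 x 187 mm, origin under its centre
- amber_bottle: bystander: amber bottle, 58 mm across, 125 mm tall, origin under its centre
- white_bottle: bystander: white bottle, 52 mm across, 112 mm tall, origin under its centre
Mind the look-alikes: they are no part of the job. What is shaped like the carrier_a but blue or purple is not meant.

How it is judged:
By the outcome, as a careful person would: the job done as asked, in the order asked, and still so for the second after the job is handed in, with the robot touching nothing.
Of carrier_a, carrier_b, carrier_c, carrier_d only 3 to 4 are there at a start; the rules pass over those that are not, and their reading is None.
At some moment in a run one of carrier_a, carrier_b, carrier_c, carrier_d may be knocked a few centimetres aside while the robot is not near it.
It also fails if it takes over 210 s, if anything falls off the work surface, if the arm or the gripper's body presses on something with over 40 N, if the wrist force passes 120 N, or if a joint passes its speed limit or range.

## Working session

There is one attempt and no reset: what is moved stays moved. The work goes in short steps, Python scripts to look and compute and a tool call to move; the robot and the scene stay as the last step left them, time stands still between calls to the robot, and variables do not carry over. Pictures are saved under pics/ and viewed, at most 14 in all, crops included, and the job is handed in when it is done.

Besides the shell and the picture viewer there is one more tool, called after ">>>" by a JSON object that holds its "api" and its "payload", one argument or row to a line. step_arm: Moves the arm, as the interface text tells. Its arguments: {"type":"object","properties":{"commands":{"type":"array","items":{"type":"object","properties":{"wx":{"type":"number"},"wy":{"type":"number"},"wz":{"type":"number"},"x":{"type":"number"},"y":{"type":"number"},"z":{"type":"number"},"gripper":{"type":"number"}}}}},"required":["commands"]}

```bash
mkdir -p pics
cat > h.py <<'E'
import numpy as np, cv2
from workcell import ctrl, camera
def world(c):
    """HxWx3 world points in mm, nan where none"""
    K=c["camera_matrix"];E=c["extrinsics"];z=c["z_map"].astype(float)
    v,u=np.mgrid[:z.shape[0],:z.shape[1]]
    p=np.stack([(u-K[0,2])/K[0,0]*z,-(v-K[1,2])/K[1,1]*z,-z,np.ones_like(z)],-1)
    w=(p@np.linalg.inv(E).T)[...,:3]; w[z<=0]=np.nan
    return w
def save(c,n): cv2.imwrite("pics/"+n,c["img"][...,::-1])
E
python3 - <<'E'
from h import *
for n in("scene","top"):
    c=camera(n);save(c,n+"0.png");np.save(n+"0.npy",world(c));np.save(n+"0i.npy",c["img"])
    print(c["extrinsics"].round(2),c["camera_matrix"].round(1))
s=ctrl.state();print(s,ctrl.pinch_z)
E
```

```text
[[-7.20000e-01 -6.90000e-01  1.00000e-02  4.59680e+02]
 [ 5.20000e-01 -5.30000e-01  6.70000e-01 -3.04800e+02]
 [-4.60000e-01  4.90000e-01  7.40000e-01 -1.12851e+03]
 [ 0.00000e+00  0.00000e+00  0.00000e+00  1.00000e+00]] [[426.4   0.  323.2]
 [  0.  426.4 189.7]
 [  0.    0.    1. ]]
[[-0.00000e+00 -1.00000e+00  2.00000e-02  9.93500e+01]
 [ 1.00000e+00  0.00000e+00  9.00000e-02 -5.44610e+02]
 [-9.00000e-02  2.00000e-02  1.00000e+00 -1.50289e+03]
 [ 0.00000e+00  0.00000e+00  0.00000e+00  1.00000e+00]] [[490.5   0.  321.4]
 [  0.  490.5 197.3]
 [  0.    0.    1. ]]
{'time_s': 0.1, 'joint_positions': array([-7.28799568e+01,  1.83460570e+01,  8.96980338e+01, -2.05268680e-04,
        7.20416002e+01, -1.14392428e+00]), 'dq': array([ 0.06794551, -0.18612664, -0.21413048, -0.01148104, -0.05122358,
        0.01990332]), 'tau': array([ 1.16414114e-03, -4.13333881e+01, -2.32507896e+01,  7.30438787e-02,
        4.21108806e-02, -5.43132660e-05]), 'position': array([ 180.09461609, -545.61688   ,  213.23295912]), 'tcp_rot': array([[ 9.49622414e-01,  3.13396033e-01, -4.43520346e-04],
       [ 3.13396346e-01, -9.49621341e-01,  1.42831563e-03],
       [ 2.64520655e-05, -1.49535819e-03, -9.99998882e-01]]), 'wrist_force': array([ 1.33651185,  1.05379297, -0.27422795]), 'moment': array([0.00623736, 0.04173874, 0.06018527]), 'grasp_force': 0.0, 'finger_gap': 90.93653559842456} 18.8
```

View pics/scene0.png

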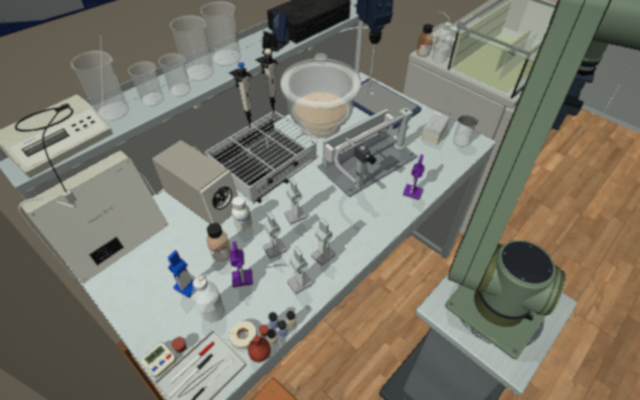

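View pics/top0.png

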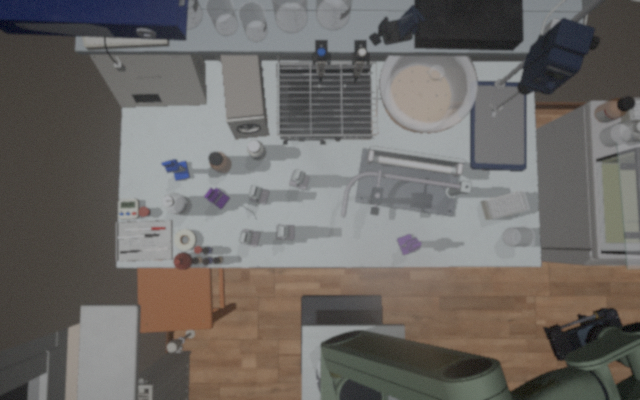

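The four carriers are at top pixels (298,178), (256,194), (249,237) and (285,232). The purple ones at (216,197) and (408,243) and the blue one at (177,168) are decoys. The stand is at about (410,185), with the rail's free end near (346,212).

Run:
```python
from h import *
T=np.load("top0.npy");S=np.load("scene0.npy");I=np.load("top0i.npy");SI=np.load("scene0i.npy")
print("table z",np.nanmedian(T[210:225,300:330,2]),np.nanstd(T[215:225,300:330,2]))
for px in[(298,178),(256,194),(249,237),(285,232)]:
    for W,n in((T,'T'),(S,'S')):
        # seed xy from top
        p=T[px[1]-4:px[1]+5,px[0]-4:px[0]+5].reshape(-1,3); p=p[p[:,2]>60] if (p[:,2]>60).any() else p
        m=np.nanmedian(p,0)[:2]
        q=W.reshape(-1,3); d=np.hypot(*(q[:,:2]-m).T)<48
        print(px,n,m.round(), end=' ')
        for lo,hi in((4,22),(22,80),(85,128),(128,175)):
            r=q[d&(q[:,2]>lo)&(q[:,2]<hi)]
            if len(r)>3:
                r2=r[:,:2];(c,wh,a)=cv2.minAreaRect(r2.astype(np.float32))
                print(f"[{lo}-{hi}] n{len(r)} c{r.mean(0).round(0)} rect{np.round(c)}{np.round(wh)}{a:.0f}",end=' ')
        print()
# images: height maps crop
def hm(W,I,box,name,s):
    u0,u1,v0,v1=box
    a=cv2.resize(I[v0:v1,u0:u1,::-1],None,fx=s,fy=s,interpolation=cv2.INTER_CUBIC);cv2.imwrite("pics/"+name,a)
hm(T,I,(230,480,140,260),"topcrop.png",3.2)
hm(S,SI,(220,430,90,300),"scenecrop.png",2.8)
```

```text
table z 0.25368770982527167 3.4852096794129865
(298, 178) T [590. 168.] [4-22] n191 c[588. 166.  11.] rect[590. 167.][82. 93.]27 [22-80] n13 c[587. 172.  43.] rect[597. 175.][48. 36.]62 [85-128] n111 c[596. 168. 115.] rect[598. 169.][36. 35.]72 [128-175] n44 c[597. 168. 157.] rect[599. 168.][10. 27.]69 
(298, 178) S [590. 168.] [4-22] n208 c[592. 171.  13.] rect[588. 167.][77. 83.]45 [22-80] n80 c[591. 171.  50.] rect[598. 168.][ 9. 43.]73 [85-128] n151 c[592. 172. 109.] rect[596. 169.][33. 38.]71 [128-175] n70 c[594. 170. 150.] rect[597. 168.][ 9. 29.]72 
(256, 194) T [545. 290.] [4-22] n190 c[542. 284.  11.] rect[545. 285.][75. 86.]58 [22-80] n7 c[535. 296.  50.] rect[535. 296.][2. 7.]68 [85-128] n100 c[549. 291. 116.] rect[551. 295.][36. 36.]76 [128-175] n49 c[551. 293. 155.] rect[552. 295.][11. 27.]71 
(256, 194) S [545. 290.] [4-22] n239 c[547. 296.  13.] rect[548. 293.][84. 72.]29 [22-80] n78 c[542. 298.  48.] rect[550. 297.][ 9. 40.]83 [85-128] n174 c[545. 298. 110.] rect[550. 294.][35. 35.]73 [128-175] n77 c[547. 295. 151.] rect[551. 293.][10. 31.]75 
(249, 237) T [421. 312.]
[... 248 characters left out ...]
1. 312.] [4-22] n268 c[415. 324.  13.] rect[419. 312.][81. 76.]50 [22-80] n91 c[411. 324.  48.] rect[418. 324.][ 8. 38.]87 [85-128] n184 c[414. 325. 110.] rect[418. 321.][34. 37.]75 [128-175] n96 c[416. 322. 150.] rect[419. 320.][11. 29.]76 
(285, 232) T [435. 206.] [4-22] n171 c[435. 206.  11.] rect[434. 206.][88. 90.]59 [85-128] n108 c[437. 210. 116.] rect[437. 212.][38. 36.]1 [128-175] n43 c[436. 211. 156.] rect[435. 212.][10. 31.]84 
(285, 232) S [435. 206.] [4-22] n219 c[430. 218.  13.] rect[427. 208.][84. 68.]35 [22-80] n134 c[432. 214.  50.] rect[435. 211.][11. 40.]86 [85-128] n165 c[430. 216. 111.] rect[434. 212.][34. 38.]89 [128-175] n100 c[432. 213. 149.] rect[433. 212.][11. 31.]90
```

View pics/topcrop.png

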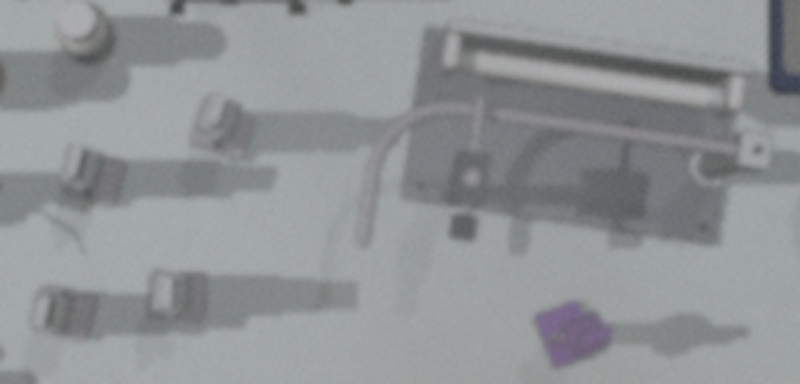

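View pics/scenecrop.png

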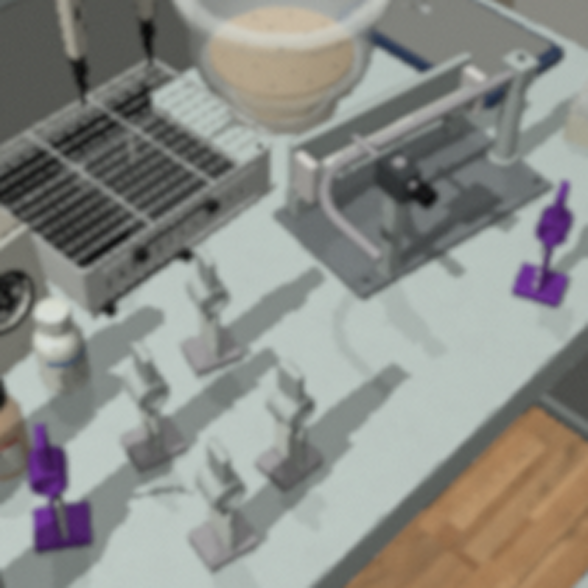

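The crops show the carrier tabs pointing roughly away from the robot. The keeper knob (black) is at about crop (463,226) on the robot side, and the rail tip is at crop (363,242). Next I fit the stand pose to the rod.

```bash
cat > stand.py <<'E'
from h import *
from scipy.optimize import least_squares
def dist(L,z):
    # distance to rod centreline, stand frame
    x,y=L.T
    d1=np.hypot(np.maximum(0,np.maximum(-100-x,x+40)),y-100)
    d3=np.hypot(x-30,np.maximum(0,np.maximum(-219-y,y-30)))
    a=np.clip(np.arctan2(y-30,x+40),0,np.pi/2)
    d2=np.hypot(x-(-40+70*np.cos(a)),y-(30+70*np.sin(a)))
    return np.hypot(np.minimum(np.minimum(d1,d2),d3),z)
def R(a): return np.array([[np.cos(a),-np.sin(a)],[np.sin(a),np.cos(a)]])
def fit(Ws,p0):
    p=np.array(p0,float)
    for tol in(25,14,10,8):
        Q=[]
        for W in Ws:
            q=W.reshape(-1,3);L=(q[:,:2]-p[:2])@R(p[2])
            d=dist(L,q[:,2]-150-p[3])
            ok=(abs(q[:,2]-152)<14)&(abs(d-7)<tol)&(L[:,1]>-195)&((abs(L[:,1]-15)>12)|(L[:,0]<-60))
            Q.append(q[ok])
        Q=np.vstack(Q)
        f=lambda p:dist((Q[:,:2]-p[:2])@R(p[2]),Q[:,2]-150-p[3])-7
        p=least_squares(f,p,loss="soft_l1",f_scale=2).x
    return p,len(Q),np.abs(f(p)).mean()
if __name__=="__main__":
    T=np.load("top0.npy");S=np.load("scene0.npy")
    # seed
    print(T[216,343],T[187,459],T[211,375])
    tip=T[214,344][:2]
    for Ws in([T],[S],[T,S]):
        a=np.radians(-7); c=np.array([570,20.])-R(a)@np.array([-107,100.])
        c=np.nanmedian(T[208:214,342:347].reshape(-1,3),0)[:2]-R(a)@np.array([-100,100.])
        p,n,e=fit(Ws,[*c,a,0]);print(p[:2].round(1),np.degrees(p[2]).round(2),p[3].round(1),n,e)
    for nm,L in(("tip",(-107,100)),("knob",(-77,15)),("bend",(-40,30)),("end",(30,-219))):print(nm,(R(p[2])@L+p[:2]).round(1))
    q=T.reshape(-1,3);k=R(p[2])@[-77,15]+p[:2]
    r=q[(np.hypot(*(q[:,:2]-k).T)<25)&(q[:,2]>160)&(q[:,2]<190)];print(len(r),r.mean(0))
E
python3 stand.py
```

```text
[479.37470604  39.81465197 156.29753425] [ 562.2569455  -292.87925467  155.63683963] [491.85154875 -47.86613989 182.97438891]
[567.2 -74.5] -8.52 0.8 630 1.6590001200094147
[565.6 -76.7] -8.57 0.1 449 1.3042707596889926
[566.6 -75.7] -8.57 0.5 1079 1.6002142163149626
tip [475.7  39.1]
knob [492.7 -49.4]
bend [531.5 -40.1]
end [ 563.6 -296.7]
93 [498.62281756 -48.44384902 176.498384  ]
```

```bash
cat > mv.py <<'E'
from h import *
from scipy.spatial.transform import Rotation as Ro
P0=np.array([566.6,-75.7]);YS=-8.57
def st(x,y): a=np.radians(YS);return P0+np.array([[np.cos(a),-np.sin(a)],[np.sin(a),np.cos(a)]])@[x,y]
def down(yaw):
    a=np.radians(yaw);x=[np.cos(a),np.sin(a),0];z=[0,0,-1];return np.array([x,np.cross(z,x),z]).T
def rel(*wps):
    """wps: (x,y,z,toolx yaw) absolute -> rows relative to the pose now"""
    s=ctrl.state();R0=s["tcp_rot"];p=s["position"]
    print("t",round(s["time_s"],1),"pos",p.round(1),"yaw",np.degrees(np.arctan2(R0[1,0],R0[0,0])).round(1),"j",s["joint_positions"].round(0),"gap",round(s["finger_gap"],1),"F",s["wrist_force"].round(1))
    for w in wps:
        d=R0.T@(np.array(w[:3])-p)/10;r=Ro.from_matrix(R0.T@down(w[3])).as_rotvec()
        print(dict(zip(("x","y","z","wx","wy","wz"),[float(v) for v in np.r_[d.round(2),r.round(4)]])))
E
python3 - <<'E'
from mv import *
k=st(-80,15);print(k)
rel((180,-546,270,18.26),(*k,260,171.43),(*k,150,171.43))
E
```

```text
[489.72850081 -48.94607296]
t 0.1 pos [ 180.1 -545.6  213.2] yaw 18.3 j [-73.  18.  90.  -0.  72.  -1.] gap 90.9 F [ 1.3  1.1 -0.3]
{'x': -0.02, 'y': 0.02, 'z': -5.68, 'wx': -0.0015, 'wy': -0.0, 'wz': 0.0001}
{'x': 44.97, 'y': -37.47, 'z': -4.62, 'wx': -0.0004, 'wy': -0.002, 'wz': -2.6732}
{'x': 44.97, 'y': -37.45, 'z': 6.38, 'wx': -0.0004, 'wy': -0.002, 'wz': -2.6732}
```

>>> {"api": "step_arm", "payload": {
  "commands": [
    {"z": -5, "gripper": 100},
    {"x": 45, "y": -37.5, "z": -5, "wz": -2.673, "wy": -0.002},
    {"x": 45, "y": -37.5, "z": -5, "wz": -2.673, "wy": -0.002},
    {"x": 45, "y": -37.5, "z": -5, "wz": -2.673, "wy": -0.002},
    {"x": 45, "y": -37.5, "z": -5, "wz": -2.673, "wy": -0.002},
    {"x": 45, "y": -37.5, "z": -5, "wz": -2.673, "wy": -0.002},
    {"x": 45, "y": -37.5, "z": -5, "wz": -2.673, "wy": -0.002},
    {"x": 45, "y": -37.5, "z": -5, "wz": -2.673, "wy": -0.002},
    {"x": 45, "y": -37.5, "z": -5, "wz": -2.673, "wy": -0.002},
    {"x": 45, "y": -37.5, "z": -5, "wz": -2.673, "wy": -0.002},
    {"x": 45, "y": -37.5, "z": -5, "wz": -2.673, "wy": -0.002},
    {"x": 45, "y": -37.5, "z": -5, "wz": -2.673, "wy": -0.002},
    {"x": 45, "y": -37.5, "z": -5, "wz": -2.673, "wy": -0.002},
    {"x": 45, "y": -37.5, "z": -5, "wz": -2.673, "wy": -0.002},
    {"x": 45, "y": -37.5, "z": -5, "wz": -2.673, "wy": -0.002},
    {"x": 45, "y": -37.5, "z": -5, "wz": -2.673, "wy": -0.002},
    {"x": 45, "y": -37.5, "z": -5, "wz": -2.673, "wy": -0.002},
    {"x": 45, "y": -37.5, "z": -5, "wz": -2.673, "wy": -0.002},
    {"x": 45, "y": -37.5, "z": -5, "wz": -2.673, "wy": -0.002},
    {"x": 45, "y": -37.5, "z": -5, "wz": -2.673, "wy": -0.002}
  ]
}}

```text
schema error: expected keys wx, wy, wz, x, y, z, gripper
```

Run:
```python
from mv import *
k=st(-80,15);rel((*k,260,171.43),(*k,150,171.43))
c=camera("scene");W=world(c)
import stand;p,n,e=stand.fit([np.load("top0.npy"),W],[566.6,-75.7,np.radians(-8.57),0]);print(p[:2].round(1),np.degrees(p[2]),n)
q=W.reshape(-1,3);kk=st(-77,15);g=c["img"].reshape(-1,3).max(1)
r=q[(np.hypot(*(q[:,:2]-kk).T)<22)&(q[:,2]>158)&(q[:,2]<185)&(g<70)];print(len(r),r.min(0),r.max(0),r.mean(0))
```

```text
t 0.1 pos [ 180.1 -545.6  213.2] yaw 18.3 j [-73.  18.  90.  -0.  72.  -1.] gap 90.9 F [ 1.3  1.1 -0.3]
{'x': 44.97, 'y': -37.47, 'z': -4.62, 'wx': -0.0004, 'wy': -0.002, 'wz': -2.6732}
{'x': 44.97, 'y': -37.45, 'z': 6.38, 'wx': -0.0004, 'wy': -0.002, 'wz': -2.6732}
[566.6 -75.6] -8.540099387183632 1076
78 [478.51566505 -60.51161757 158.15436444] [513.24319588 -35.77504915 183.0625614 ] [494.51729114 -45.45821066 173.85722425]
```

All keys are needed in each row.

>>> {"api": "step_arm", "payload": {
  "commands": [
    {"x": 0, "y": 0, "z": -5, "wx": 0, "wy": 0, "wz": 0, "gripper": 100},
    {"x": 45, "y": -37.5, "z": -5, "wx": 0, "wy": -0.002, "wz": -2.673, "gripper": 100},
    {"x": 45, "y": -37.5, "z": -5, "wx": 0, "wy": -0.002, "wz": -2.673, "gripper": 100},
    {"x": 45, "y": -37.5, "z": -5, "wx": 0, "wy": -0.002, "wz": -2.673, "gripper": 100},
    {"x": 45, "y": -37.5, "z": -5, "wx": 0, "wy": -0.002, "wz": -2.673, "gripper": 100},
    {"x": 45, "y": -37.5, "z": -5, "wx": 0, "wy": -0.002, "wz": -2.673, "gripper": 100},
    {"x": 45, "y": -37.5, "z": -5, "wx": 0, "wy": -0.002, "wz": -2.673, "gripper": 100},
    {"x": 45, "y": -37.5, "z": -5, "wx": 0, "wy": -0.002, "wz": -2.673, "gripper": 100},
    {"x": 45, "y": -37.5, "z": -5, "wx": 0, "wy": -0.002, "wz": -2.673, "gripper": 100},
    {"x": 45, "y": -37.5, "z": -5, "wx": 0, "wy": -0.002, "wz": -2.673, "gripper": 100},
    {"x": 45, "y": -37.5, "z": -5, "wx": 0, "wy": -0.002, "wz": -2.673, "gripper": 100},
    {"x": 45, "y": -37.5, "z": -5, "wx": 0, "wy": -0.002, "wz": -2.673, "gripper": 100},
    {"x": 45, "y": -37.5, "z": -5, "wx": 0, "wy": -0.002, "wz": -2.673, "gripper": 100},
    {"x": 45, "y": -37.5, "z": -5, "wx": 0, "wy": -0.002, "wz": -2.673, "gripper": 100},
    {"x": 45, "y": -37.5, "z": -5, "wx": 0, "wy": -0.002, "wz": -2.673, "gripper": 100},
    {"x": 45, "y": -37.5, "z": -5, "wx": 0, "wy": -0.002, "wz": -2.673, "gripper": 100},
    {"x": 45, "y": -37.5, "z": -5, "wx": 0, "wy": -0.002, "wz": -2.673, "gripper": 100},
    {"x": 45, "y": -37.5, "z": -5, "wx": 0, "wy": -0.002, "wz": -2.673, "gripper": 100},
    {"x": 45, "y": -37.5, "z": -5, "wx": 0, "wy": -0.002, "wz": -2.673, "gripper": 100},
    {"x": 45, "y": -37.5, "z": -5, "wx": 0, "wy": -0.002, "wz": -2.673, "gripper": 100}
  ]
}}

```text
time_s: 2.15
position: [489.8, -48.8, 263.7]
tcp_rot: [[-0.989, 0.149, -0.0], [0.149, 0.989, -0.001], [0.0, -0.001, -1.0]]
wrist_force: [0.0, -0.4, -0.3]
finger_gap: 55.2
grasp_force: 0.0
```

Run:
```python
from mv import *
k=st(-80,15);rel((*k,260,171.43),(*k,150,171.43))
```

```text
t 2.1 pos [489.8 -48.8 263.7] yaw 171.4 j [ -7.   9.  95.  -0.  76. -88.] gap 55.2 F [ 0.  -0.4 -0.3]
{'x': 0.01, 'y': -0.01, 'z': 0.37, 'wx': -0.0015, 'wy': -0.0002, 'wz': -0.0005}
{'x': 0.01, 'y': 0.01, 'z': 11.37, 'wx': -0.0015, 'wy': -0.0002, 'wz': -0.0005}
```

>>> {"api": "step_arm", "payload": {
  "commands": [
    {"x": 0, "y": 0, "z": 4, "wx": 0, "wy": 0, "wz": 0, "gripper": 100},
    {"x": 0, "y": 0, "z": 7, "wx": 0, "wy": 0, "wz": 0, "gripper": 100},
    {"x": 0, "y": 0, "z": 9, "wx": 0, "wy": 0, "wz": 0, "gripper": 100},
    {"x": 0, "y": 0, "z": 11.3, "wx": 0, "wy": 0, "wz": 0, "gripper": 100},
    {"x": 0, "y": 0, "z": 11.3, "wx": 0, "wy": 0, "wz": 0, "gripper": 100},
    {"x": 0, "y": 0, "z": 11.3, "wx": 0, "wy": 0, "wz": 0, "gripper": 255},
    {"x": 0, "y": 0, "z": 11.3, "wx": 0, "wy": 0, "wz": 0, "gripper": 255},
    {"x": 0, "y": 0, "z": 11.3, "wx": 0, "wy": 0, "wz": 0, "gripper": 255},
    {"x": 0, "y": 0, "z": 11.3, "wx": 0, "wy": 0, "wz": 0, "gripper": 255},
    {"x": 0, "y": 0, "z": 11.3, "wx": 0, "wy": 0, "wz": 0, "gripper": 255},
    {"x": 0, "y": 0, "z": 11.3, "wx": 0, "wy": 0, "wz": 0, "gripper": 255}
  ]
}}

```text
time_s: 3.25
position: [490.7, -48.1, 151.7]
tcp_rot: [[-0.989, 0.15, 0.002], [0.15, 0.989, 0.0], [-0.002, 0.001, -1.0]]
wrist_force: [0.6, 5.5, 3.9]
finger_gap: 23.1
grasp_force: 30.0
```

>>> {"api": "step_arm", "payload": {
  "commands": [
    {"x": 0.5, "y": 0, "z": 0, "wx": 0, "wy": 0, "wz": 0, "gripper": 255},
    {"x": 1.0, "y": 0, "z": 0, "wx": 0, "wy": 0, "wz": 0, "gripper": 255},
    {"x": 1.5, "y": 0, "z": 0, "wx": 0, "wy": 0, "wz": 0, "gripper": 255},
    {"x": 2, "y": 0, "z": 0, "wx": 0, "wy": 0, "wz": 0, "gripper": 255},
    {"x": 2.5, "y": 0, "z": 0, "wx": 0, "wy": 0, "wz": 0, "gripper": 255},
    {"x": 3, "y": 0, "z": 0, "wx": 0, "wy": 0, "wz": 0, "gripper": 255},
    {"x": 3.5, "y": 0, "z": 0, "wx": 0, "wy": 0, "wz": 0, "gripper": 255},
    {"x": 4.0, "y": 0, "z": 0, "wx": 0, "wy": 0, "wz": 0, "gripper": 255},
    {"x": 4.2, "y": 0, "z": 0, "wx": 0, "wy": 0, "wz": 0, "gripper": 255},
    {"x": 4.2, "y": 0, "z": 0, "wx": 0, "wy": 0, "wz": 0, "gripper": 255},
    {"x": 4.2, "y": 0, "z": 0, "wx": 0, "wy": 0, "wz": 0, "gripper": 255}
  ]
}}

```text
time_s: 4.35
position: [451.1, -42.2, 151.8]
tcp_rot: [[-0.989, 0.15, 0.006], [0.15, 0.989, -0.0], [-0.006, 0.001, -1.0]]
wrist_force: [4.2, 5.7, 0.7]
finger_gap: 23.1
grasp_force: 30.0
```

>>> {"api": "step_arm", "payload": {
  "commands": [
    {"x": 4.2, "y": 0, "z": 0, "wx": 0, "wy": 0, "wz": 0, "gripper": 100},
    {"x": 4.2, "y": 0, "z": 0, "wx": 0, "wy": 0, "wz": 0, "gripper": 100},
    {"x": 4.2, "y": 0, "z": 0, "wx": 0, "wy": 0, "wz": 0, "gripper": 100},
    {"x": 4.2, "y": 0, "z": -4, "wx": 0, "wy": 0, "wz": 0, "gripper": 100},
    {"x": 4.2, "y": 0, "z": -8, "wx": 0, "wy": 0, "wz": 0, "gripper": 100},
    {"x": 4.2, "y": 0, "z": -12, "wx": 0, "wy": 0, "wz": 0, "gripper": 100},
    {"x": 4.2, "y": 0, "z": -12, "wx": 0, "wy": 0, "wz": 0, "gripper": 100}
  ]
}}

```text
time_s: 5.05
position: [411.0, -37.2, 276.4]
tcp_rot: [[-0.989, 0.149, 0.013], [0.149, 0.989, -0.004], [-0.013, -0.002, -1.0]]
wrist_force: [1.2, -0.6, -0.5]
finger_gap: 55.4
grasp_force: 0.0
```

```bash
cat > car.py <<'E'
from h import *
def tabs(cams=("top","scene"),area=(360,720,120,380)):
    """tabs of grey carriers: centre, yaw of long axis, per camera"""
    for n in cams:
        c=camera(n);W=world(c);im=c["img"].astype(int)
        grey=(im.max(2)-im.min(2)<40)
        m=(W[...,2]>130)&(W[...,2]<170)&(W[...,0]>area[0])&(W[...,0]<area[1])&(W[...,1]>area[2])&(W[...,1]<area[3])&grey
        k,lab,stt,_=cv2.connectedComponentsWithStats(m.astype(np.uint8),connectivity=8)
        for i in range(1,k):
            if 20<stt[i,4]<140:
                q=W[lab==i];(x,y),(w,h),a=cv2.minAreaRect(q[:,:2].astype(np.float32))
                yaw=a if w>h else a-90
                d=q[:,:2]-q[:,:2].mean(0);v=np.linalg.eigh(d.T@d)[1][:,1];pc=np.degrees(np.arctan2(v[1],v[0]));pc=(pc+90)%180-90
                print(n,stt[i,4],"c",round(x,1),round(y,1),"mean",q.mean(0).round(1),"wh",round(max(w,h)),round(min(w,h)),"yaw",round((yaw+90)%180-90,1),round(pc,1))
E
python3 - <<'E'
from mv import *;from car import *
tabs()
W=np.load("top0.npy")
c=camera("top");W=world(c);q=W.reshape(-1,3);g=c["img"].reshape(-1,3).max(1)
for x in(-77,-117):
    kk=st(x,15);r=q[(np.hypot(*(q[:,:2]-kk).T)<16)&(q[:,2]>165)&(q[:,2]<187)];print(x,kk.round(),len(r))
rel((434.5,212,220,178),(434.5,212,128,178))
E
```

```text
top 42 c 599.1 168.5 mean [597.6 168.1 157.5] wh 29 11 yaw -10.9 -16.0
top 45 c 551.9 294.3 mean [551.8 293.3 156.9] wh 26 10 yaw -14.7 -14.4
top 42 c 435.9 212.0 mean [435.9 211.  157.2] wh 30 10 yaw -3.8 -2.2
top 48 c 420.4 320.7 mean [420.5 320.  155.8] wh 27 10 yaw -14.8 -11.7
scene 68 c 597.1 168.1 mean [594.4 169.7 150. ] wh 31 10 yaw -22.1 -13.7
scene 76 c 550.6 293.1 mean [547.7 295.4 151.2] wh 29 10 yaw -17.1 -10.7
scene 92 c 434.3 211.6 mean [433.  213.  149.9] wh 28 12 yaw 1.6 0.3
scene 95 c 418.1 320.7 mean [416.4 322.5 150.8] wh 29 11 yaw -10.1 -6.3
-77 [493. -49.] 32
-117 [453. -43.] 0
t 5.2 pos [407.  -36.6 270.4] yaw 171.4 j [ -7.   1. 103.  -0.  76. -88.] gap 55.3 F [-1.1  0.8  0.2]
{'x': 1.0, 'y': 25.0, 'z': 4.99, 'wx': -0.002, 'wy': -0.0003, 'wz': -0.115}
{'x': 0.99, 'y': 25.02, 'z': 14.19, 'wx': -0.002, 'wy': -0.0003, 'wz': -0.115}
```

Run:
```python
from mv import *
c=camera("scene");cv2.imwrite("pics/k1.png",cv2.resize(c["img"][80:240,260:460,::-1],None,fx=3.5,fy=3.5,interpolation=cv2.INTER_CUBIC))
W=world(c);q=W.reshape(-1,3);g=c["img"].reshape(-1,3).max(1)
for x in range(-130,-60,6):
    kk=st(x,15);L=(q[:,:2]-kk)@np.array([[np.cos(np.radians(YS)),-np.sin(np.radians(YS))],[np.sin(np.radians(YS)),np.cos(np.radians(YS))]])
    r=(abs(L[:,0])<3)&(abs(L[:,1])<14)&(q[:,2]>155)&(q[:,2]<187);print(x,r.sum(),end='; ')
```

```text
-130 19; -124 19; -118 15; -112 14; -106 5; -100 5; -94 4; -88 5; -82 5; -76 4; -70 6; -64 3;
```

View pics/k1.png

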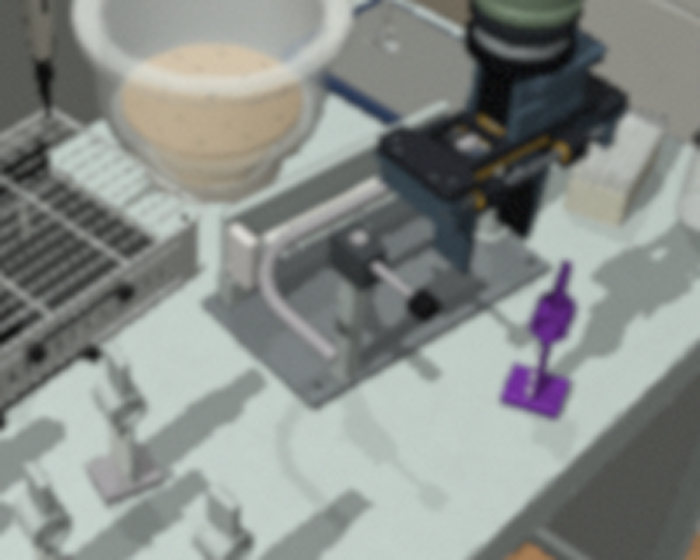

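The knob is out, with its bare stem visible at crop (395,280). Next I go to the carrier at (435,212).

>>> {"api": "step_arm", "payload": {
  "commands": [
    {"x": 1.0, "y": 25, "z": 5, "wx": 0, "wy": 0, "wz": -0.13, "gripper": 100},
    {"x": 1.0, "y": 25, "z": 5, "wx": 0, "wy": 0, "wz": -0.13, "gripper": 100},
    {"x": 1.0, "y": 25, "z": 5, "wx": 0, "wy": 0, "wz": -0.13, "gripper": 100},
    {"x": 1.0, "y": 25, "z": 5, "wx": 0, "wy": 0, "wz": -0.13, "gripper": 100},
    {"x": 1.0, "y": 25, "z": 5, "wx": 0, "wy": 0, "wz": -0.13, "gripper": 100},
    {"x": 1.0, "y": 25, "z": 5, "wx": 0, "wy": 0, "wz": -0.13, "gripper": 100},
    {"x": 1.0, "y": 25, "z": 5, "wx": 0, "wy": 0, "wz": -0.13, "gripper": 100},
    {"x": 1.0, "y": 25, "z": 8, "wx": 0, "wy": 0, "wz": -0.13, "gripper": 100},
    {"x": 1.0, "y": 25, "z": 11, "wx": 0, "wy": 0, "wz": -0.13, "gripper": 100},
    {"x": 1.0, "y": 25, "z": 14, "wx": 0, "wy": 0, "wz": -0.13, "gripper": 100},
    {"x": 1.0, "y": 25, "z": 14, "wx": 0, "wy": 0, "wz": -0.13, "gripper": 100},
    {"x": 1.0, "y": 25, "z": 14, "wx": 0, "wy": 0, "wz": -0.13, "gripper": 100},
    {"x": 1.0, "y": 25, "z": 14, "wx": 0, "wy": 0, "wz": -0.13, "gripper": 255},
    {"x": 1.0, "y": 25, "z": 14, "wx": 0, "wy": 0, "wz": -0.13, "gripper": 255},
    {"x": 1.0, "y": 25, "z": 14, "wx": 0, "wy": 0, "wz": -0.13, "gripper": 255},
    {"x": 1.0, "y": 25, "z": 14, "wx": 0, "wy": 0, "wz": -0.13, "gripper": 255},
    {"x": 1.0, "y": 25, "z": 14, "wx": 0, "wy": 0, "wz": -0.13, "gripper": 255},
    {"x": 1.0, "y": 25, "z": 14, "wx": 0, "wy": 0, "wz": -0.13, "gripper": 255}
  ]
}}

```text
time_s: 7.05
position: [434.4, 212.2, 130.6]
tcp_rot: [[-1.0, 0.02, 0.0], [0.02, 1.0, -0.001], [-0.0, -0.001, -1.0]]
wrist_force: [0.2, -0.8, 1.0]
finger_gap: 10.6
grasp_force: 6.9
```

Run:
```python
from mv import *;from car import *
tabs(("scene",),area=(360,720,100,380))
a=st(-150,100);rel((435,212,180,179),(*a,180,171.43),(*a,173,171.43))
```

```text
scene 66 c 596.6 168.4 mean [594.6 169.8 150.7] wh 29 10 yaw -21.5 -15.3
scene 77 c 550.1 293.5 mean [547.4 295.5 151.1] wh 30 11 yaw -14.2 -10.8
scene 108 c 420.5 218.0 mean [420.9 215.2 150.8] wh 39 21 yaw 50.6 69.1
scene 95 c 418.8 321.1 mean [416.4 322.4 150.5] wh 28 10 yaw -13.6 -7.9
t 7.1 pos [434.4 212.3 130.6] yaw 178.9 j [ 25.  14. 108.  -0.  57. -64.] gap 9.5 F [-0.  -0.   1.5]
{'x': -0.06, 'y': -0.04, 'z': -4.94, 'wx': -0.0012, 'wy': 0.0003, 'wz': -0.0023}
{'x': -0.21, 'y': -16.68, 'z': -4.92, 'wx': -0.0012, 'wy': 0.0004, 'wz': 0.1298}
{'x': -0.21, 'y': -16.68, 'z': -4.22, 'wx': -0.0012, 'wy': 0.0004, 'wz': 0.1298}
```

>>> {"api": "step_arm", "payload": {
  "commands": [
    {"x": 0, "y": 0, "z": -2.2, "wx": 0, "wy": 0, "wz": 0, "gripper": 255},
    {"x": 0, "y": 0, "z": -4.4, "wx": 0, "wy": 0, "wz": 0, "gripper": 255},
    {"x": 0, "y": -3, "z": -4.4, "wx": 0, "wy": 0, "wz": 0.03, "gripper": 255},
    {"x": -0.1, "y": -6, "z": -4.4, "wx": 0, "wy": 0, "wz": 0.06, "gripper": 255},
    {"x": -0.1, "y": -9, "z": -4.4, "wx": 0, "wy": 0, "wz": 0.09, "gripper": 255},
    {"x": -0.2, "y": -12, "z": -4.4, "wx": 0, "wy": 0, "wz": 0.13, "gripper": 255},
    {"x": -0.2, "y": -15, "z": -4.4, "wx": 0, "wy": 0, "wz": 0.13, "gripper": 255},
    {"x": -0.2, "y": -16.7, "z": -4.4, "wx": 0, "wy": 0, "wz": 0.13, "gripper": 255},
    {"x": -0.2, "y": -16.7, "z": -4.4, "wx": 0, "wy": 0, "wz": 0.13, "gripper": 255},
    {"x": -0.2, "y": -16.7, "z": -4.4, "wx": 0, "wy": 0, "wz": 0.13, "gripper": 255},
    {"x": -0.2, "y": -16.7, "z": -4.4, "wx": 0, "wy": 0, "wz": 0.13, "gripper": 255}
  ]
}}

```text
time_s: 8.2
position: [432.9, 45.8, 174.5]
tcp_rot: [[-0.989, 0.149, -0.0], [0.149, 0.989, -0.001], [0.0, -0.001, -1.0]]
wrist_force: [0.2, 0.6, -3.0]
finger_gap: 10.0
grasp_force: 30.0
```

```bash
cat >> mv.py <<'E'
def path(s):
    """stand x,y,tangent yaw at bore arclength s from stand x=-150 on the loading leg"""
    if s<110:return -150+s,100,0
    s-=110;a=s/70
    if a<np.pi/2:return -40+70*np.sin(a),30+70*np.cos(a),-np.degrees(a)
    return 30,30-(s-70*np.pi/2),-90
def railto(ss,z=174):
    W=[]
    for s in ss:
        x,y,t=path(s);W.append((*st(x,y),z,YS+180+t))
    rel(*W)
E
python3 - <<'E'
from mv import *
railto([0,30,60,90,110])
c=camera("scene");cv2.imwrite("pics/i1.png",cv2.resize(c["img"][110:270,240:440,::-1],None,fx=3.5,fy=3.5,interpolation=cv2.INTER_CUBIC))
E
```

```text
t 8.2 pos [432.9  45.8 174.5] yaw 171.5 j [  5.   8. 110.  -0.  62. -77.] gap 10.0 F [ 0.2  0.6 -3. ]
{'x': -0.03, 'y': -0.03, 'z': 0.05, 'wx': -0.0012, 'wy': -0.0003, 'wz': 0.0004}
{'x': -3.03, 'y': -0.03, 'z': 0.05, 'wx': -0.0012, 'wy': -0.0003, 'wz': 0.0004}
{'x': -6.03, 'y': -0.03, 'z': 0.05, 'wx': -0.0012, 'wy': -0.0003, 'wz': 0.0004}
{'x': -9.03, 'y': -0.03, 'z': 0.05, 'wx': -0.0012, 'wy': -0.0003, 'wz': 0.0004}
{'x': -11.03, 'y': -0.03, 'z': 0.05, 'wx': -0.0012, 'wy': -0.0003, 'wz': 0.0004}
```

View pics/i1.png

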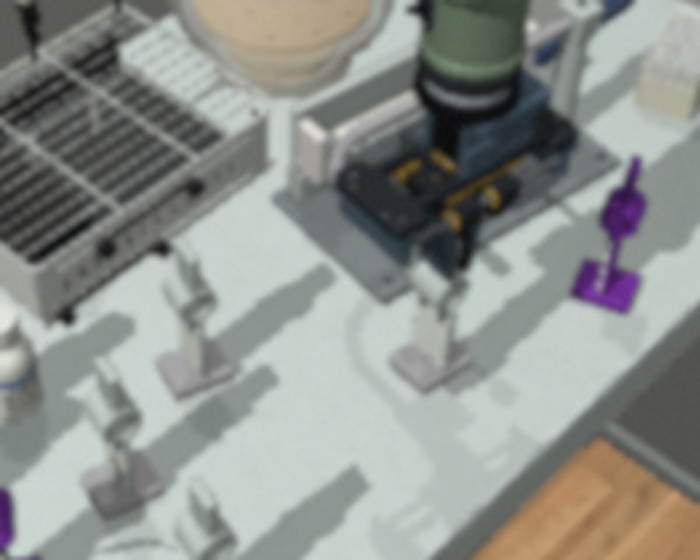

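The carrier is held upright at crop (430,350), and the other three still stand. I slide it onto the leg.

>>> {"api": "step_arm", "payload": {
  "commands": [
    {"x": -1.5, "y": 0, "z": 0, "wx": 0, "wy": 0, "wz": 0, "gripper": 255},
    {"x": -2.5, "y": 0, "z": 0, "wx": 0, "wy": 0, "wz": 0, "gripper": 255},
    {"x": -3, "y": 0, "z": 0, "wx": 0, "wy": 0, "wz": 0, "gripper": 255},
    {"x": -3.5, "y": 0, "z": 0, "wx": 0, "wy": 0, "wz": 0, "gripper": 255},
    {"x": -4, "y": 0, "z": 0, "wx": 0, "wy": 0, "wz": 0, "gripper": 255},
    {"x": -5, "y": 0, "z": 0, "wx": 0, "wy": 0, "wz": 0, "gripper": 255},
    {"x": -6, "y": 0, "z": 0, "wx": 0, "wy": 0, "wz": 0, "gripper": 255},
    {"x": -7, "y": 0, "z": 0, "wx": 0, "wy": 0, "wz": 0, "gripper": 255},
    {"x": -7, "y": 0, "z": 0, "wx": 0, "wy": 0, "wz": 0, "gripper": 255}
  ]
}}

```text
time_s: 9.15
position: [504.1, 34.5, 174.8]
tcp_rot: [[-0.989, 0.15, 0.002], [0.15, 0.989, -0.002], [-0.002, -0.001, -1.0]]
wrist_force: [0.1, -0.3, -3.0]
finger_gap: 10.2
grasp_force: 30.0
```

Run:
```python
from mv import *
railto([90,110]+[110+70*np.radians(7.5)*i for i in range(1,13)]+[235,250,265])
```

```text
t 9.2 pos [504.1  34.5 174.8] yaw 171.4 j [  3.  14. 102.  -0.  64. -79.] gap 10.2 F [ 0.1 -0.3 -3. ]
{'x': -1.82, 'y': 0.03, 'z': 0.09, 'wx': -0.0013, 'wy': 0.0019, 'wz': -0.0006}
{'x': -3.82, 'y': 0.03, 'z': 0.09, 'wx': -0.0013, 'wy': 0.0019, 'wz': -0.0006}
{'x': -4.73, 'y': -0.03, 'z': 0.09, 'wx': -0.0012, 'wy': 0.002, 'wz': 0.1303}
{'x': -5.63, 'y': -0.2, 'z': 0.1, 'wx': -0.001, 'wy': 0.0021, 'wz': 0.2612}
{'x': -6.5, 'y': -0.5, 'z': 0.1, 'wx': -0.0009, 'wy': 0.0021, 'wz': 0.3921}
{'x': -7.32, 'y': -0.9, 'z': 0.1, 'wx': -0.0008, 'wy': 0.0022, 'wz': 0.523}
{'x': -8.08, 'y': -1.41, 'z': 0.1, 'wx': -0.0006, 'wy': 0.0023, 'wz': 0.6539}
{'x': -8.77, 'y': -2.01, 'z': 0.1, 'wx': -0.0005, 'wy': 0.0023, 'wz': 0.7848}
{'x': -9.37, 'y': -2.7, 'z': 0.11, 'wx': -0.0003, 'wy': 0.0024, 'wz': 0.9157}
{'x': -9.88, 'y': -3.46, 'z': 0.11, 'wx': -0.0002, 'wy': 0.0024, 'wz': 1.0466}
{'x': -10.29, 'y': -4.28, 'z': 0.11, 'wx': -0.0, 'wy': 0.0024, 'wz': 1.1775}
{'x': -10.58, 'y': -5.15, 'z': 0.11, 'wx': 0.0001, 'wy': 0.0025, 'wz': 1.3084}
{'x': -10.76, 'y': -6.05, 'z': 0.11, 'wx': 0.0003, 'wy': 0.0025, 'wz': 1.4393}
{'x': -10.82, 'y': -6.96, 'z': 0.11, 'wx': 0.0005, 'wy': 0.0025, 'wz': 1.5702}
{'x': -10.82, 'y': -8.47, 'z': 0.12, 'wx': 0.0005, 'wy': 0.0025, 'wz': 1.5702}
{'x': -10.82, 'y': -9.97, 'z': 0.12, 'wx': 0.0005, 'wy': 0.0025, 'wz': 1.5702}
{'x': -10.82, 'y': -11.47, 'z': 0.12, 'wx': 0.0005, 'wy': 0.0025, 'wz': 1.5702}
```

>>> {"api": "step_arm", "payload": {
  "commands": [
    {"x": -1.8, "y": 0, "z": 0.1, "wx": 0, "wy": 0, "wz": 0, "gripper": 255},
    {"x": -2.9, "y": 0, "z": 0.1, "wx": 0, "wy": 0, "wz": 0, "gripper": 255},
    {"x": -3.8, "y": 0, "z": 0.1, "wx": 0, "wy": 0.002, "wz": 0, "gripper": 255},
    {"x": -4.72, "y": -0.1, "z": 0.1, "wx": 0, "wy": 0.002, "wz": 0.131, "gripper": 255},
    {"x": -5.6, "y": -0.3, "z": 0.1, "wx": 0, "wy": 0.002, "wz": 0.262, "gripper": 255},
    {"x": -6.45, "y": -0.6, "z": 0.1, "wx": 0, "wy": 0.002, "wz": 0.393, "gripper": 255},
    {"x": -7.27, "y": -1.0, "z": 0.1, "wx": 0, "wy": 0.002, "wz": 0.524, "gripper": 255},
    {"x": -8.02, "y": -1.5, "z": 0.1, "wx": 0, "wy": 0.002, "wz": 0.654, "gripper": 255},
    {"x": -8.7, "y": -2.1, "z": 0.1, "wx": 0, "wy": 0.002, "wz": 0.785, "gripper": 255},
    {"x": -9.3, "y": -2.77, "z": 0.1, "wx": 0, "wy": 0.002, "wz": 0.916, "gripper": 255},
    {"x": -9.8, "y": -3.5, "z": 0.1, "wx": 0, "wy": 0.002, "wz": 1.047, "gripper": 255},
    {"x": -10.2, "y": -4.3, "z": 0.1, "wx": 0, "wy": 0.002, "wz": 1.178, "gripper": 255},
    {"x": -10.5, "y": -5.15, "z": 0.1, "wx": 0, "wy": 0.002, "wz": 1.308, "gripper": 255},
    {"x": -10.7, "y": -6.05, "z": 0.1, "wx": 0, "wy": 0.002, "wz": 1.439, "gripper": 255},
    {"x": -10.8, "y": -6.96, "z": 0.1, "wx": 0, "wy": 0.002, "wz": 1.57, "gripper": 255},
    {"x": -10.8, "y": -8, "z": 0.1, "wx": 0, "wy": 0.002, "wz": 1.57, "gripper": 255},
    {"x": -10.8, "y": -9.5, "z": 0.1, "wx": 0, "wy": 0.002, "wz": 1.57, "gripper": 255},
    {"x": -10.8, "y": -11, "z": 0.1, "wx": 0, "wy": 0.002, "wz": 1.57, "gripper": 255},
    {"x": -10.8, "y": -11, "z": 0.1, "wx": 0, "wy": 0.002, "wz": 1.57, "gripper": 255}
  ]
}}

```text
time_s: 11.05
position: [592.2, -92.5, 174.0]
tcp_rot: [[0.149, 0.989, -0.001], [0.989, -0.149, -0.001], [-0.001, -0.001, -1.0]]
wrist_force: [0.1, 0.2, -3.0]
finger_gap: 9.9
grasp_force: 30.0
```

Run:
```python
from mv import *
S=lambda y:110+35*np.pi+30-y
railto([S(-50),S(-185)])
railto([S(-185)],171)
```

```text
t 11.1 pos [592.2 -92.5 174. ] yaw 81.4 j [-10.  22.  90.  -0.  68.  -1.] gap 9.9 F [ 0.1  0.2 -3. ]
{'x': -3.72, 'y': 0.22, 'z': 0.01, 'wx': -0.0011, 'wy': 0.0013, 'wz': -0.0004}
{'x': -17.22, 'y': 0.22, 'z': 0.03, 'wx': -0.0011, 'wy': 0.0013, 'wz': -0.0004}
t 11.1 pos [592.2 -92.5 174. ] yaw 81.4 j [-10.  22.  90.  -0.  68.  -1.] gap 9.9 F [ 0.1  0.2 -3. ]
{'x': -17.22, 'y': 0.22, 'z': 0.33, 'wx': -0.0011, 'wy': 0.0013, 'wz': -0.0004}
```

>>> {"api": "step_arm", "payload": {
  "commands": [
    {"x": -2, "y": 0.2, "z": 0, "wx": 0, "wy": 0, "wz": 0, "gripper": 255},
    {"x": -4, "y": 0.2, "z": 0, "wx": 0, "wy": 0, "wz": 0, "gripper": 255},
    {"x": -6, "y": 0.2, "z": 0, "wx": 0, "wy": 0, "wz": 0, "gripper": 255},
    {"x": -8, "y": 0.2, "z": 0, "wx": 0, "wy": 0, "wz": 0, "gripper": 255},
    {"x": -10, "y": 0.2, "z": 0, "wx": 0, "wy": 0, "wz": 0, "gripper": 255},
    {"x": -12, "y": 0.2, "z": 0, "wx": 0, "wy": 0, "wz": 0, "gripper": 255},
    {"x": -14, "y": 0.2, "z": 0, "wx": 0, "wy": 0, "wz": 0, "gripper": 255},
    {"x": -15.5, "y": 0.2, "z": 0, "wx": 0, "wy": 0, "wz": 0, "gripper": 255},
    {"x": -16.5, "y": 0.2, "z": 0, "wx": 0, "wy": 0, "wz": 0, "gripper": 255},
    {"x": -17.2, "y": 0.2, "z": 0.2, "wx": 0, "wy": 0, "wz": 0, "gripper": 255},
    {"x": -17.2, "y": 0.2, "z": 0.4, "wx": 0, "wy": 0, "wz": 0, "gripper": 255},
    {"x": -17.2, "y": 0.2, "z": 0.4, "wx": 0, "wy": 0, "wz": 0, "gripper": 255}
  ]
}}

```text
time_s: 12.25
position: [569.4, -260.8, 170.7]
tcp_rot: [[0.148, 0.989, 0.0], [0.989, -0.148, -0.001], [-0.001, 0.0, -1.0]]
wrist_force: [-1.1, -1.6, 0.9]
finger_gap: 9.9
grasp_force: 30.0
```

>>> {"api": "step_arm", "payload": {
  "commands": [
    {"x": 0, "y": 0, "z": 0, "wx": 0, "wy": 0, "wz": 0, "gripper": 200},
    {"x": 0, "y": 0, "z": 0, "wx": 0, "wy": 0, "wz": 0, "gripper": 150},
    {"x": 0, "y": 0, "z": 0, "wx": 0, "wy": 0, "wz": 0, "gripper": 100},
    {"x": 0, "y": 0, "z": 0, "wx": 0, "wy": 0, "wz": 0, "gripper": 100},
    {"x": 0, "y": 0, "z": -3, "wx": 0, "wy": 0, "wz": 0, "gripper": 100},
    {"x": 0, "y": 0, "z": -6, "wx": 0, "wy": 0, "wz": 0, "gripper": 100},
    {"x": 0, "y": 0, "z": -10, "wx": 0, "wy": 0, "wz": 0, "gripper": 100},
    {"x": 0, "y": 0, "z": -10, "wx": 0, "wy": 0, "wz": 0, "gripper": 100}
  ]
}}

```text
time_s: 13.05
position: [571.7, -261.5, 276.4]
tcp_rot: [[0.148, 0.989, 0.01], [0.989, -0.148, -0.005], [-0.003, 0.011, -1.0]]
wrist_force: [-0.6, -0.5, 1.0]
finger_gap: 55.5
grasp_force: 0.0
```

Run:
```python
from mv import *;from car import *
tabs()
rel((435,100,271,170),(596,168,220,164),(596,168,130.5,164))
c=camera("scene");cv2.imwrite("pics/r1.png",cv2.resize(c["img"][90:250,260:460,::-1],None,fx=3.5,fy=3.5,interpolation=cv2.INTER_CUBIC))
```

```text
top 41 c 598.9 168.3 mean [597.9 168.2 158. ] wh 28 9 yaw -17.5 -17.2
top 47 c 551.9 294.6 mean [551.1 293.5 156.8] wh 27 10 yaw -16.5 -13.5
top 49 c 420.5 321.1 mean [420.1 320.  156.2] wh 28 10 yaw -10.6 -8.3
scene 67 c 598.3 167.1 mean [594.8 169.7 150.4] wh 30 10 yaw -19.0 -14.1
scene 76 c 550.0 293.4 mean [547.2 295.7 151.5] wh 28 11 yaw -18.5 -10.4
scene 95 c 418.5 320.3 mean [416.2 322.5 150.9] wh 28 11 yaw -12.7 -7.0
t 13.2 pos [ 569.6 -260.5  271.1] yaw 81.5 j [-26.  21.  77.  -0.  82. -17.] gap 55.5 F [-0.7  0.3 -0.5]
{'x': 33.66, 'y': -18.65, 'z': -0.04, 'wx': 0.0005, 'wy': 0.0017, 'wz': -1.5451}
{'x': 42.77, 'y': -3.75, 'z': 5.07, 'wx': 0.0006, 'wy': 0.0016, 'wz': -1.4404}
{'x': 42.78, 'y': -3.76, 'z': 14.02, 'wx': 0.0006, 'wy': 0.0016, 'wz': -1.4404}
```

View pics/r1.png

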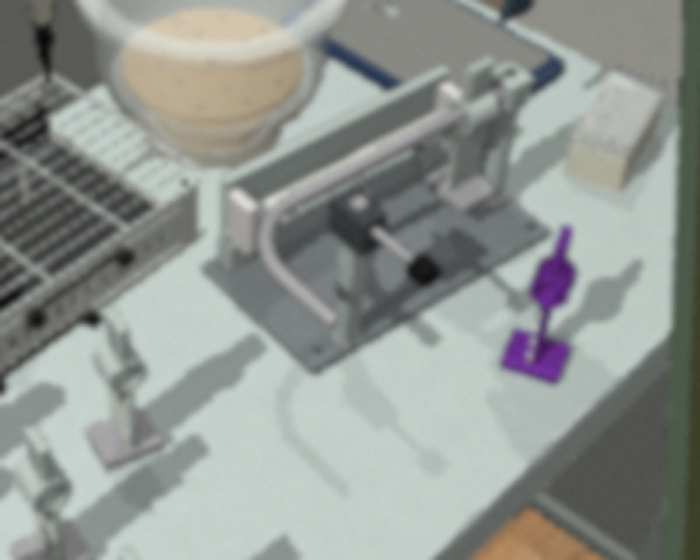

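The first carrier hangs by the end clamp at crop (470,150). Now I fetch the one at (598,168).

>>> {"api": "step_arm", "payload": {
  "commands": [
    {"x": 42.8, "y": -3.5, "z": 3, "wx": 0, "wy": 0.002, "wz": -1.42, "gripper": 100},
    {"x": 42.8, "y": -3.5, "z": 3, "wx": 0, "wy": 0.002, "wz": -1.42, "gripper": 100},
    {"x": 42.8, "y": -3.5, "z": 3, "wx": 0, "wy": 0.002, "wz": -1.42, "gripper": 100},
    {"x": 42.8, "y": -3.5, "z": 3, "wx": 0, "wy": 0.002, "wz": -1.42, "gripper": 100},
    {"x": 42.8, "y": -3.5, "z": 3, "wx": 0, "wy": 0.002, "wz": -1.42, "gripper": 100},
    {"x": 42.8, "y": -3.5, "z": 3, "wx": 0, "wy": 0.002, "wz": -1.42, "gripper": 100},
    {"x": 42.8, "y": -3.5, "z": 3, "wx": 0, "wy": 0.002, "wz": -1.42, "gripper": 100},
    {"x": 42.8, "y": -3.5, "z": 3, "wx": 0, "wy": 0.002, "wz": -1.42, "gripper": 100},
    {"x": 42.8, "y": -3.5, "z": 3, "wx": 0, "wy": 0.002, "wz": -1.42, "gripper": 100},
    {"x": 42.8, "y": -3.5, "z": 3, "wx": 0, "wy": 0.002, "wz": -1.42, "gripper": 100},
    {"x": 42.8, "y": -3.5, "z": 3, "wx": 0, "wy": 0.002, "wz": -1.42, "gripper": 100},
    {"x": 42.8, "y": -3.5, "z": 3, "wx": 0, "wy": 0.002, "wz": -1.42, "gripper": 100},
    {"x": 42.8, "y": -3.5, "z": 3, "wx": 0, "wy": 0.002, "wz": -1.42, "gripper": 100},
    {"x": 42.8, "y": -3.5, "z": 3, "wx": 0, "wy": 0.002, "wz": -1.42, "gripper": 100}
  ]
}}

```text
time_s: 14.6
position: [598.1, 167.1, 239.9]
tcp_rot: [[-0.955, 0.297, -0.002], [0.297, 0.955, 0.001], [0.002, 0.001, -1.0]]
wrist_force: [-0.6, -0.2, -0.3]
finger_gap: 55.3
grasp_force: 0.0
```

Run:
```python
from mv import *;from car import *
tabs(("top",))
rel((598,168,130.5,162.5))
```

```text
top 48 c 552.1 294.5 mean [550.9 293.5 155.6] wh 27 10 yaw -12.8 -12.0
top 47 c 420.4 320.7 mean [420.6 320.2 156.5] wh 27 11 yaw -17.1 -11.5
t 14.7 pos [598.1 167.2 240. ] yaw 162.7 j [ 14.  22.  81.   0.  78. -58.] gap 55.5 F [-0.2 -0.6  0.5]
{'x': 0.01, 'y': 0.07, 'z': 10.95, 'wx': 0.0008, 'wy': -0.0023, 'wz': 0.0039}
```

>>> {"api": "step_arm", "payload": {
  "commands": [
    {"x": 0, "y": 0.1, "z": 4, "wx": 0, "wy": -0.002, "wz": 0, "gripper": 100},
    {"x": 0, "y": 0.1, "z": 7, "wx": 0, "wy": -0.002, "wz": 0, "gripper": 100},
    {"x": 0, "y": 0.1, "z": 9, "wx": 0, "wy": -0.002, "wz": 0, "gripper": 100},
    {"x": 0, "y": 0.1, "z": 10.9, "wx": 0, "wy": -0.002, "wz": 0, "gripper": 100},
    {"x": 0, "y": 0.1, "z": 10.9, "wx": 0, "wy": -0.002, "wz": 0, "gripper": 100},
    {"x": 0, "y": 0.1, "z": 10.9, "wx": 0, "wy": -0.002, "wz": 0, "gripper": 255},
    {"x": 0, "y": 0.1, "z": 10.9, "wx": 0, "wy": -0.002, "wz": 0, "gripper": 255},
    {"x": 0, "y": 0.1, "z": 10.9, "wx": 0, "wy": -0.002, "wz": 0, "gripper": 255},
    {"x": 0, "y": 0.1, "z": 10.9, "wx": 0, "wy": -0.002, "wz": 0, "gripper": 255},
    {"x": 0, "y": 0.1, "z": 10.9, "wx": 0, "wy": -0.002, "wz": 0, "gripper": 255},
    {"x": 0, "y": 0.1, "z": 10.9, "wx": 0, "wy": -0.002, "wz": 0, "gripper": 255},
    {"x": 0, "y": 0.1, "z": 10.9, "wx": 0, "wy": -0.002, "wz": 0, "gripper": 255}
  ]
}}

```text
time_s: 15.85
position: [598.3, 169.0, 131.2]
tcp_rot: [[-0.955, 0.295, 0.0], [0.295, 0.955, 0.001], [-0.0, 0.001, -1.0]]
wrist_force: [0.8, -0.8, 0.3]
finger_gap: 9.5
grasp_force: 30.0
```

Run:
```python
from mv import *
a=st(-155,100);p=ctrl.state()["position"]
rel((p[0],p[1],p[2]+44,162.7),(430,165,p[2]+44,167),(*a,p[2]+44,171.43))
```

```text
t 15.8 pos [598.3 169.  131.2] yaw 162.8 j [ 15.  26.  90.   0.  64. -58.] gap 9.5 F [ 0.8 -0.8  0.3]
{'x': -0.0, 'y': 0.0, 'z': -4.4, 'wx': 0.0009, 'wy': 0.0002, 'wz': 0.0023}
{'x': 15.96, 'y': -5.35, 'z': -4.41, 'wx': 0.0009, 'wy': 0.0003, 'wz': -0.0727}
{'x': 12.63, 'y': -16.74, 'z': -4.42, 'wx': 0.0009, 'wy': 0.0003, 'wz': -0.15}
```

>>> {"api": "step_arm", "payload": {
  "commands": [
    {"x": 0, "y": 0, "z": -2.2, "wx": 0, "wy": 0, "wz": 0, "gripper": 255},
    {"x": 0, "y": 0, "z": -4.4, "wx": 0, "wy": 0, "wz": 0, "gripper": 255},
    {"x": 4, "y": -1.5, "z": -4.4, "wx": 0, "wy": 0, "wz": -0.02, "gripper": 255},
    {"x": 8, "y": -3, "z": -4.4, "wx": 0, "wy": 0, "wz": -0.04, "gripper": 255},
    {"x": 12, "y": -4.5, "z": -4.4, "wx": 0, "wy": 0, "wz": -0.06, "gripper": 255},
    {"x": 15.5, "y": -6, "z": -4.4, "wx": 0, "wy": 0, "wz": -0.08, "gripper": 255},
    {"x": 15, "y": -9, "z": -4.4, "wx": 0, "wy": 0, "wz": -0.1, "gripper": 255},
    {"x": 14, "y": -12, "z": -4.4, "wx": 0, "wy": 0, "wz": -0.12, "gripper": 255},
    {"x": 13, "y": -15, "z": -4.4, "wx": 0, "wy": 0, "wz": -0.15, "gripper": 255},
    {"x": 12.6, "y": -16.7, "z": -4.4, "wx": 0, "wy": 0, "wz": -0.15, "gripper": 255},
    {"x": 12.6, "y": -16.7, "z": -4.4, "wx": 0, "wy": 0, "wz": -0.15, "gripper": 255},
    {"x": 12.6, "y": -16.7, "z": -4.4, "wx": 0, "wy": 0, "wz": -0.15, "gripper": 255}
  ]
}}

```text
time_s: 17.05
position: [428.2, 46.7, 174.6]
tcp_rot: [[-0.989, 0.151, -0.001], [0.151, 0.989, 0.001], [0.001, 0.001, -1.0]]
wrist_force: [-0.1, 0.0, -2.4]
finger_gap: 9.8
grasp_force: 30.0
```

Run:
```python
from mv import *
railto([0,70],175)
```

```text
t 17.1 pos [428.2  46.7 174.6] yaw 171.3 j [  5.   7. 111.   0.  62. -77.] gap 9.8 F [-0.1  0.  -2.4]
{'x': -0.51, 'y': -0.04, 'z': -0.04, 'wx': 0.0013, 'wy': -0.0009, 'wz': -0.0015}
{'x': -7.51, 'y': -0.03, 'z': -0.05, 'wx': 0.0013, 'wy': -0.0009, 'wz': -0.0015}
```

>>> {"api": "step_arm", "payload": {
  "commands": [
    {"x": -1.5, "y": 0, "z": 0, "wx": 0, "wy": 0, "wz": 0, "gripper": 255},
    {"x": -2.5, "y": 0, "z": 0, "wx": 0, "wy": 0, "wz": 0, "gripper": 255},
    {"x": -3.2, "y": 0, "z": 0, "wx": 0, "wy": 0, "wz": 0, "gripper": 255},
    {"x": -4, "y": 0, "z": 0, "wx": 0, "wy": 0, "wz": 0, "gripper": 255},
    {"x": -5, "y": 0, "z": 0, "wx": 0, "wy": 0, "wz": 0, "gripper": 255},
    {"x": -6, "y": 0, "z": 0, "wx": 0, "wy": 0, "wz": 0, "gripper": 255},
    {"x": -7, "y": 0, "z": 0, "wx": 0, "wy": 0, "wz": 0, "gripper": 255},
    {"x": -7.5, "y": 0, "z": 0, "wx": 0, "wy": 0, "wz": 0, "gripper": 255},
    {"x": -7.5, "y": 0, "z": 0, "wx": 0, "wy": 0, "wz": 0, "gripper": 255}
  ]
}}

```text
time_s: 17.95
position: [503.4, 35.3, 174.7]
tcp_rot: [[-0.989, 0.15, 0.0], [0.15, 0.989, 0.001], [0.0, 0.001, -1.0]]
wrist_force: [0.3, 0.2, -3.6]
finger_gap: 9.9
grasp_force: 30.0
```

Run:
```python
from mv import *
railto([110,110+35*np.pi,110+35*np.pi+40],175)
```

```text
t 17.9 pos [503.4  35.3 174.7] yaw 171.4 j [  3.  14. 102.   0.  64. -79.] gap 9.9 F [ 0.3  0.2 -3.6]
{'x': -3.9, 'y': -0.03, 'z': -0.03, 'wx': 0.0009, 'wy': -0.0, 'wz': -0.0006}
{'x': -10.91, 'y': -7.03, 'z': -0.03, 'wx': 0.0007, 'wy': -0.0007, 'wz': 1.5702}
{'x': -10.91, 'y': -11.03, 'z': -0.04, 'wx': 0.0007, 'wy': -0.0007, 'wz': 1.5702}
```

>>> {"api": "step_arm", "payload": {
  "commands": [
    {"x": -1.8, "y": 0, "z": 0, "wx": 0, "wy": 0, "wz": 0, "gripper": 255},
    {"x": -2.9, "y": 0, "z": 0, "wx": 0, "wy": 0, "wz": 0, "gripper": 255},
    {"x": -3.9, "y": 0, "z": 0, "wx": 0, "wy": 0, "wz": 0, "gripper": 255},
    {"x": -4.82, "y": -0.1, "z": 0, "wx": 0, "wy": 0, "wz": 0.131, "gripper": 255},
    {"x": -5.7, "y": -0.33, "z": 0, "wx": 0, "wy": 0, "wz": 0.262, "gripper": 255},
    {"x": -6.55, "y": -0.65, "z": 0, "wx": 0, "wy": 0, "wz": 0.393, "gripper": 255},
    {"x": -7.37, "y": -1.05, "z": 0, "wx": 0, "wy": 0, "wz": 0.524, "gripper": 255},
    {"x": -8.12, "y": -1.55, "z": 0, "wx": 0, "wy": 0, "wz": 0.654, "gripper": 255},
    {"x": -8.8, "y": -2.15, "z": 0, "wx": 0, "wy": 0, "wz": 0.785, "gripper": 255},
    {"x": -9.4, "y": -2.82, "z": 0, "wx": 0, "wy": 0, "wz": 0.916, "gripper": 255},
    {"x": -9.9, "y": -3.55, "z": 0, "wx": 0, "wy": 0, "wz": 1.047, "gripper": 255},
    {"x": -10.3, "y": -4.35, "z": 0, "wx": 0, "wy": 0, "wz": 1.178, "gripper": 255},
    {"x": -10.6, "y": -5.2, "z": 0, "wx": 0, "wy": 0, "wz": 1.308, "gripper": 255},
    {"x": -10.8, "y": -6.1, "z": 0, "wx": 0, "wy": 0, "wz": 1.439, "gripper": 255},
    {"x": -10.9, "y": -7, "z": 0, "wx": 0, "wy": 0, "wz": 1.57, "gripper": 255},
    {"x": -10.95, "y": -8, "z": 0, "wx": 0, "wy": 0, "wz": 1.57, "gripper": 255},
    {"x": -10.95, "y": -9.5, "z": 0, "wx": 0, "wy": 0, "wz": 1.57, "gripper": 255},
    {"x": -10.95, "y": -11, "z": 0, "wx": 0, "wy": 0, "wz": 1.57, "gripper": 255},
    {"x": -10.95, "y": -11, "z": 0, "wx": 0, "wy": 0, "wz": 1.57, "gripper": 255}
  ]
}}

```text
time_s: 19.85
position: [594.1, -91.9, 174.8]
tcp_rot: [[0.149, 0.989, -0.0], [0.989, -0.149, -0.0], [-0.0, -0.0, -1.0]]
wrist_force: [-0.3, -0.7, -3.4]
finger_gap: 9.3
grasp_force: 30.0
```

Run:
```python
from mv import *
S=lambda y:110+35*np.pi+30-y
railto([S(-133)],171)
```

```text
t 19.9 pos [594.1 -91.9 174.8] yaw 81.4 j [-10.  22.  90.  -0.  68.  -1.] gap 9.3 F [-0.3 -0.7 -3.4]
{'x': -12.1, 'y': 0.05, 'z': 0.38, 'wx': -0.0003, 'wy': 0.0002, 'wz': -0.0004}
```

>>> {"api": "step_arm", "payload": {
  "commands": [
    {"x": -2, "y": 0, "z": 0, "wx": 0, "wy": 0, "wz": 0, "gripper": 255},
    {"x": -4, "y": 0, "z": 0, "wx": 0, "wy": 0, "wz": 0, "gripper": 255},
    {"x": -6, "y": 0, "z": 0, "wx": 0, "wy": 0, "wz": 0, "gripper": 255},
    {"x": -8, "y": 0, "z": 0, "wx": 0, "wy": 0, "wz": 0, "gripper": 255},
    {"x": -10, "y": 0, "z": 0, "wx": 0, "wy": 0, "wz": 0, "gripper": 255},
    {"x": -11.2, "y": 0, "z": 0, "wx": 0, "wy": 0, "wz": 0, "gripper": 255},
    {"x": -12.1, "y": 0, "z": 0.2, "wx": 0, "wy": 0, "wz": 0, "gripper": 255},
    {"x": -12.1, "y": 0, "z": 0.4, "wx": 0, "wy": 0, "wz": 0, "gripper": 255},
    {"x": -12.1, "y": 0, "z": 0.4, "wx": 0, "wy": 0, "wz": 0, "gripper": 255},
    {"x": -12.1, "y": 0, "z": 0.4, "wx": 0, "wy": 0, "wz": 0, "gripper": 200},
    {"x": -12.1, "y": 0, "z": 0.4, "wx": 0, "wy": 0, "wz": 0, "gripper": 150},
    {"x": -12.1, "y": 0, "z": 0.4, "wx": 0, "wy": 0, "wz": 0, "gripper": 100},
    {"x": -12.1, "y": 0, "z": 0.4, "wx": 0, "wy": 0, "wz": 0, "gripper": 100},
    {"x": -12.1, "y": 0, "z": -3, "wx": 0, "wy": 0, "wz": 0, "gripper": 100},
    {"x": -12.1, "y": 0, "z": -6, "wx": 0, "wy": 0, "wz": 0, "gripper": 100},
    {"x": -12.1, "y": 0, "z": -9, "wx": 0, "wy": 0, "wz": 0, "gripper": 100},
    {"x": -12.1, "y": 0, "z": -9, "wx": 0, "wy": 0, "wz": 0, "gripper": 100}
  ]
}}

```text
time_s: 21.55
position: [578.7, -209.9, 269.6]
tcp_rot: [[0.148, 0.989, 0.009], [0.989, -0.148, -0.002], [-0.001, 0.009, -1.0]]
wrist_force: [0.7, -0.0, 0.7]
finger_gap: 55.1
grasp_force: 0.0
```

Run:
```python
from mv import *;from car import *
tabs(("scene",))
c=camera("top");W=world(c);q=W.reshape(-1,3)
rel((551,293.5,240,164))
c=camera("scene");W=world(c);q=W.reshape(-1,3);L=(q[:,:2]-P0)@np.array([[np.cos(np.radians(YS)),-np.sin(np.radians(YS))],[np.sin(np.radians(YS)),np.cos(np.radians(YS))]])
m=(abs(L[:,0]-30)<15)&(q[:,2]>180)&(q[:,2]<206)&(L[:,1]<0)&(L[:,1]>-215);print(np.sort(L[m,1]).round()[::3],q[m,2].max())
```

```text
scene 76 c 550.0 293.6 mean [547.7 295.4 151.3] wh 29 10 yaw -13.8 -9.1
scene 96 c 418.2 320.6 mean [416.1 322.7 150.8] wh 28 11 yaw -11.8 -7.0
t 21.6 pos [ 576.7 -209.2  265.1] yaw 81.5 j [-21.  20.  79.   0.  80. -13.] gap 55.3 F [ 0.3 -0.1 -0.4]
{'x': 49.33, 'y': -10.0, 'z': 2.54, 'wx': 0.0014, 'wy': 0.0001, 'wz': -1.4403}
[-197. -195. -194. -193. -191. -188. -187. -184. -183. -181. -178. -177.
 -175. -175. -173. -172. -171. -145. -143. -141. -140. -138. -136. -134.
 -133. -130. -127. -125. -123. -122. -122. -121. -120. -118.] 204.2206311729068
```

Two hang at stand y −184 and −132. Next is the one at (551,293.5).

>>> {"api": "step_arm", "payload": {
  "commands": [
    {"x": 49.3, "y": -10, "z": 2.5, "wx": 0.001, "wy": 0, "wz": -1.457, "gripper": 100},
    {"x": 49.3, "y": -10, "z": 2.5, "wx": 0.001, "wy": 0, "wz": -1.457, "gripper": 100},
    {"x": 49.3, "y": -10, "z": 2.5, "wx": 0.001, "wy": 0, "wz": -1.457, "gripper": 100},
    {"x": 49.3, "y": -10, "z": 2.5, "wx": 0.001, "wy": 0, "wz": -1.457, "gripper": 100},
    {"x": 49.3, "y": -10, "z": 2.5, "wx": 0.001, "wy": 0, "wz": -1.457, "gripper": 100},
    {"x": 49.3, "y": -10, "z": 2.5, "wx": 0.001, "wy": 0, "wz": -1.457, "gripper": 100},
    {"x": 49.3, "y": -10, "z": 2.5, "wx": 0.001, "wy": 0, "wz": -1.457, "gripper": 100},
    {"x": 49.3, "y": -10, "z": 2.5, "wx": 0.001, "wy": 0, "wz": -1.457, "gripper": 100},
    {"x": 49.3, "y": -10, "z": 2.5, "wx": 0.001, "wy": 0, "wz": -1.457, "gripper": 100},
    {"x": 49.3, "y": -10, "z": 2.5, "wx": 0.001, "wy": 0, "wz": -1.457, "gripper": 100},
    {"x": 49.3, "y": -10, "z": 2.5, "wx": 0.001, "wy": 0, "wz": -1.457, "gripper": 100},
    {"x": 49.3, "y": -10, "z": 2.5, "wx": 0.001, "wy": 0, "wz": -1.457, "gripper": 100},
    {"x": 49.3, "y": -10, "z": 2.5, "wx": 0.001, "wy": 0, "wz": -1.457, "gripper": 100},
    {"x": 49.3, "y": -10, "z": 2.5, "wx": 0.001, "wy": 0, "wz": -1.457, "gripper": 100},
    {"x": 49.3, "y": -10, "z": 2.5, "wx": 0.001, "wy": 0, "wz": -1.457, "gripper": 100}
  ]
}}

```text
time_s: 23.2
position: [551.1, 291.6, 240.3]
tcp_rot: [[-0.965, 0.262, -0.001], [0.262, 0.965, 0.0], [0.001, 0.0, -1.0]]
wrist_force: [0.4, 0.6, -0.4]
finger_gap: 55.7
grasp_force: 0.0
```

Run:
```python
from mv import *;from car import *
tabs(("scene",))
rel((551,293.5,130.5,165))
```

```text
scene 78 c 550.3 293.2 mean [547.5 295.6 151. ] wh 30 11 yaw -15.1 -10.5
scene 95 c 418.7 321.4 mean [416.4 322.6 150.9] wh 29 11 yaw -7.7 -7.5
t 23.2 pos [551.2 291.7 240.4] yaw 164.8 j [ 27.  22.  80.   0.  78. -48.] gap 55.6 F [0.3 0.6 0.3]
{'x': 0.06, 'y': 0.17, 'z': 10.99, 'wx': 0.0002, 'wy': -0.0005, 'wz': -0.003}
```

>>> {"api": "step_arm", "payload": {
  "commands": [
    {"x": 0, "y": 0.15, "z": 4, "wx": 0, "wy": 0, "wz": 0, "gripper": 100},
    {"x": 0, "y": 0.15, "z": 7, "wx": 0, "wy": 0, "wz": 0, "gripper": 100},
    {"x": 0, "y": 0.15, "z": 9, "wx": 0, "wy": 0, "wz": 0, "gripper": 100},
    {"x": 0, "y": 0.15, "z": 10.9, "wx": 0, "wy": 0, "wz": 0, "gripper": 100},
    {"x": 0, "y": 0.15, "z": 10.9, "wx": 0, "wy": 0, "wz": 0, "gripper": 100},
    {"x": 0, "y": 0.15, "z": 10.9, "wx": 0, "wy": 0, "wz": 0, "gripper": 255},
    {"x": 0, "y": 0.15, "z": 10.9, "wx": 0, "wy": 0, "wz": 0, "gripper": 255},
    {"x": 0, "y": 0.15, "z": 10.9, "wx": 0, "wy": 0, "wz": 0, "gripper": 255},
    {"x": 0, "y": 0.15, "z": 10.9, "wx": 0, "wy": 0, "wz": 0, "gripper": 255},
    {"x": 0, "y": 0.15, "z": 10.9, "wx": 0, "wy": 0, "wz": 0, "gripper": 255},
    {"x": 0, "y": 0.15, "z": 10.9, "wx": 0, "wy": 0, "wz": 0, "gripper": 255},
    {"x": 0, "y": 0.15, "z": 10.9, "wx": 0, "wy": 0, "wz": 0, "gripper": 255}
  ]
}}

```text
time_s: 24.45
position: [551.2, 294.6, 131.3]
tcp_rot: [[-0.966, 0.26, -0.0], [0.26, 0.966, 0.0], [0.001, 0.0, -1.0]]
wrist_force: [-0.5, 0.7, 0.7]
finger_gap: 9.7
grasp_force: 30.0
```

Run:
```python
from mv import *
a=st(-155,100);p=ctrl.state()["position"]
rel((p[0],p[1],p[2]+44,165),(500,200,p[2]+44,166),(430,140,p[2]+44,167),(*a,p[2]+44,171.43))
```

```text
t 24.4 pos [551.2 294.6 131.3] yaw 164.9 j [ 27.  26.  90.   0.  64. -48.] gap 9.7 F [-0.5  0.7  0.7]
{'x': 0.0, 'y': 0.0, 'z': -4.4, 'wx': 0.0003, 'wy': -0.0005, 'wz': -0.0009}
{'x': 2.49, 'y': -10.46, 'z': -4.4, 'wx': 0.0003, 'wy': -0.0005, 'wz': -0.0184}
{'x': 7.7, 'y': -18.07, 'z': -4.4, 'wx': 0.0003, 'wy': -0.0005, 'wz': -0.0358}
{'x': 5.43, 'y': -27.17, 'z': -4.41, 'wx': 0.0003, 'wy': -0.0005, 'wz': -0.1131}
```

>>> {"api": "step_arm", "payload": {
  "commands": [
    {"x": 0, "y": 0, "z": -2.2, "wx": 0, "wy": 0, "wz": 0, "gripper": 255},
    {"x": 0, "y": 0, "z": -4.4, "wx": 0, "wy": 0, "wz": 0, "gripper": 255},
    {"x": 0.8, "y": -3.5, "z": -4.4, "wx": 0, "wy": 0, "wz": 0, "gripper": 255},
    {"x": 1.6, "y": -7, "z": -4.4, "wx": 0, "wy": 0, "wz": -0.01, "gripper": 255},
    {"x": 2.5, "y": -10.5, "z": -4.4, "wx": 0, "wy": 0, "wz": -0.02, "gripper": 255},
    {"x": 5, "y": -14, "z": -4.4, "wx": 0, "wy": 0, "wz": -0.03, "gripper": 255},
    {"x": 7.7, "y": -18, "z": -4.4, "wx": 0, "wy": 0, "wz": -0.04, "gripper": 255},
    {"x": 7, "y": -21, "z": -4.4, "wx": 0, "wy": 0, "wz": -0.07, "gripper": 255},
    {"x": 6.2, "y": -24, "z": -4.4, "wx": 0, "wy": 0, "wz": -0.1, "gripper": 255},
    {"x": 5.4, "y": -26.5, "z": -4.4, "wx": 0, "wy": 0, "wz": -0.113, "gripper": 255},
    {"x": 5.4, "y": -27.2, "z": -4.4, "wx": 0, "wy": 0, "wz": -0.113, "gripper": 255},
    {"x": 5.4, "y": -27.2, "z": -4.4, "wx": 0, "wy": 0, "wz": -0.113, "gripper": 255},
    {"x": 5.4, "y": -27.2, "z": -4.4, "wx": 0, "wy": 0, "wz": -0.113, "gripper": 255}
  ]
}}

```text
time_s: 25.75
position: [428.2, 46.4, 174.9]
tcp_rot: [[-0.989, 0.15, -0.001], [0.15, 0.989, 0.001], [0.001, 0.001, -1.0]]
wrist_force: [0.8, 0.6, -2.8]
finger_gap: 9.9
grasp_force: 30.0
```

Run:
```python
from mv import *
railto([0,70],175)
```

```text
t 25.8 pos [428.2  46.4 174.9] yaw 171.4 j [  5.   7. 111.   0.  62. -77.] gap 9.9 F [ 0.8  0.6 -2.8]
{'x': -0.5, 'y': -0.01, 'z': -0.01, 'wx': 0.0008, 'wy': -0.0015, 'wz': -0.0006}
{'x': -7.5, 'y': -0.01, 'z': -0.02, 'wx': 0.0008, 'wy': -0.0015, 'wz': -0.0006}
```

>>> {"api": "step_arm", "payload": {
  "commands": [
    {"x": -1.5, "y": 0, "z": 0, "wx": 0, "wy": 0, "wz": 0, "gripper": 255},
    {"x": -2.5, "y": 0, "z": 0, "wx": 0, "wy": 0, "wz": 0, "gripper": 255},
    {"x": -3.2, "y": 0, "z": 0, "wx": 0, "wy": 0, "wz": 0, "gripper": 255},
    {"x": -4, "y": 0, "z": 0, "wx": 0, "wy": 0, "wz": 0, "gripper": 255},
    {"x": -5, "y": 0, "z": 0, "wx": 0, "wy": 0, "wz": 0, "gripper": 255},
    {"x": -6, "y": 0, "z": 0, "wx": 0, "wy": 0, "wz": 0, "gripper": 255},
    {"x": -7, "y": 0, "z": 0, "wx": 0, "wy": 0, "wz": 0, "gripper": 255},
    {"x": -7.5, "y": 0, "z": 0, "wx": 0, "wy": 0, "wz": 0, "gripper": 255},
    {"x": -7.5, "y": 0, "z": 0, "wx": 0, "wy": 0, "wz": 0, "gripper": 255}
  ]
}}

```text
time_s: 26.65
position: [503.3, 34.5, 174.9]
tcp_rot: [[-0.989, 0.15, -0.001], [0.15, 0.989, 0.0], [0.001, 0.0, -1.0]]
wrist_force: [0.1, 0.1, -2.9]
finger_gap: 10.2
grasp_force: 30.0
```

Run:
```python
from mv import *
railto([110,110+35*np.pi,110+35*np.pi+40],175)
```

```text
t 26.6 pos [503.3  34.5 174.9] yaw 171.4 j [  3.  14. 102.   0.  64. -79.] gap 10.2 F [ 0.1  0.1 -2.9]
{'x': -3.9, 'y': 0.05, 'z': -0.01, 'wx': 0.0003, 'wy': -0.0007, 'wz': -0.0005}
{'x': -10.9, 'y': -6.95, 'z': -0.02, 'wx': -0.0003, 'wy': -0.0007, 'wz': 1.5703}
{'x': -10.91, 'y': -10.95, 'z': -0.02, 'wx': -0.0003, 'wy': -0.0007, 'wz': 1.5703}
```

>>> {"api": "step_arm", "payload": {
  "commands": [
    {"x": -1.8, "y": 0.05, "z": 0, "wx": 0, "wy": 0, "wz": 0, "gripper": 255},
    {"x": -2.9, "y": 0.05, "z": 0, "wx": 0, "wy": 0, "wz": 0, "gripper": 255},
    {"x": -3.9, "y": 0.05, "z": 0, "wx": 0, "wy": 0, "wz": 0, "gripper": 255},
    {"x": -4.82, "y": -0.05, "z": 0, "wx": 0, "wy": 0, "wz": 0.131, "gripper": 255},
    {"x": -5.7, "y": -0.25, "z": 0, "wx": 0, "wy": 0, "wz": 0.262, "gripper": 255},
    {"x": -6.55, "y": -0.57, "z": 0, "wx": 0, "wy": 0, "wz": 0.393, "gripper": 255},
    {"x": -7.37, "y": -0.97, "z": 0, "wx": 0, "wy": 0, "wz": 0.524, "gripper": 255},
    {"x": -8.12, "y": -1.47, "z": 0, "wx": 0, "wy": 0, "wz": 0.654, "gripper": 255},
    {"x": -8.8, "y": -2.07, "z": 0, "wx": 0, "wy": 0, "wz": 0.785, "gripper": 255},
    {"x": -9.4, "y": -2.75, "z": 0, "wx": 0, "wy": 0, "wz": 0.916, "gripper": 255},
    {"x": -9.9, "y": -3.47, "z": 0, "wx": 0, "wy": 0, "wz": 1.047, "gripper": 255},
    {"x": -10.3, "y": -4.27, "z": 0, "wx": 0, "wy": 0, "wz": 1.178, "gripper": 255},
    {"x": -10.6, "y": -5.12, "z": 0, "wx": 0, "wy": 0, "wz": 1.308, "gripper": 255},
    {"x": -10.8, "y": -6.02, "z": 0, "wx": 0, "wy": 0, "wz": 1.439, "gripper": 255},
    {"x": -10.9, "y": -6.92, "z": 0, "wx": 0, "wy": 0, "wz": 1.57, "gripper": 255},
    {"x": -10.95, "y": -8, "z": 0, "wx": 0, "wy": 0, "wz": 1.57, "gripper": 255},
    {"x": -10.95, "y": -9.5, "z": 0, "wx": 0, "wy": 0, "wz": 1.57, "gripper": 255},
    {"x": -10.95, "y": -11, "z": 0, "wx": 0, "wy": 0, "wz": 1.57, "gripper": 255},
    {"x": -10.95, "y": -11, "z": 0, "wx": 0, "wy": 0, "wz": 1.57, "gripper": 255}
  ]
}}

```text
time_s: 28.55
position: [593.9, -92.8, 174.9]
tcp_rot: [[0.149, 0.989, -0.001], [0.989, -0.149, -0.001], [-0.001, -0.001, -1.0]]
wrist_force: [-0.2, 0.0, -2.3]
finger_gap: 9.9
grasp_force: 30.0
```

Run:
```python
from mv import *
S=lambda y:110+35*np.pi+30-y
railto([S(-82)],171)
```

```text
t 28.6 pos [593.9 -92.8 174.9] yaw 81.4 j [-10.  22.  90.  -0.  68.  -1.] gap 9.9 F [-0.2  0.  -2.3]
{'x': -6.92, 'y': 0.05, 'z': 0.39, 'wx': -0.0011, 'wy': 0.0008, 'wz': -0.0005}
```

>>> {"api": "step_arm", "payload": {
  "commands": [
    {"x": -2, "y": 0, "z": 0, "wx": 0, "wy": 0, "wz": 0, "gripper": 255},
    {"x": -4, "y": 0, "z": 0, "wx": 0, "wy": 0, "wz": 0, "gripper": 255},
    {"x": -6, "y": 0, "z": 0, "wx": 0, "wy": 0, "wz": 0, "gripper": 255},
    {"x": -6.9, "y": 0, "z": 0.2, "wx": 0, "wy": 0, "wz": 0, "gripper": 255},
    {"x": -6.9, "y": 0, "z": 0.4, "wx": 0, "wy": 0, "wz": 0, "gripper": 255},
    {"x": -6.9, "y": 0, "z": 0.4, "wx": 0, "wy": 0, "wz": 0, "gripper": 255},
    {"x": -6.9, "y": 0, "z": 0.4, "wx": 0, "wy": 0, "wz": 0, "gripper": 200},
    {"x": -6.9, "y": 0, "z": 0.4, "wx": 0, "wy": 0, "wz": 0, "gripper": 150},
    {"x": -6.9, "y": 0, "z": 0.4, "wx": 0, "wy": 0, "wz": 0, "gripper": 100},
    {"x": -6.9, "y": 0, "z": 0.4, "wx": 0, "wy": 0, "wz": 0, "gripper": 100},
    {"x": -6.9, "y": 0, "z": -3, "wx": 0, "wy": 0, "wz": 0, "gripper": 100},
    {"x": -6.9, "y": 0, "z": -6, "wx": 0, "wy": 0, "wz": 0, "gripper": 100},
    {"x": -6.9, "y": 0, "z": -9, "wx": 0, "wy": 0, "wz": 0, "gripper": 100},
    {"x": -6.9, "y": 0, "z": -9, "wx": 0, "wy": 0, "wz": 0, "gripper": 100}
  ]
}}

```text
time_s: 29.95
position: [586.4, -159.0, 269.8]
tcp_rot: [[0.148, 0.989, 0.008], [0.989, -0.148, -0.002], [-0.001, 0.009, -1.0]]
wrist_force: [-0.1, 0.4, -0.2]
finger_gap: 55.4
grasp_force: 0.0
```

```bash
cat > hang.py <<'E'
from mv import *
def hang():
    c=camera("scene");W=world(c);q=W.reshape(-1,3);a=np.radians(YS);L=(q[:,:2]-P0)@np.array([[np.cos(a),-np.sin(a)],[np.sin(a),np.cos(a)]])
    m=(abs(L[:,0]-30)<15)&(q[:,2]>182)&(q[:,2]<206)&(L[:,1]<5)&(L[:,1]>-215)
    y=np.sort(L[m,1]);g=np.split(y,np.where(np.diff(y)>8)[0]+1);print("hang",[(round(v.mean()),len(v)) for v in g])
    return c
E
python3 - <<'E'
from hang import *;from car import *
tabs();hang()
rel((419.5,320.8,240,168.5))
E
```

```text
top 49 c 420.5 321.1 mean [420.4 320.1 155.3] wh 28 10 yaw -13.4 -11.2
scene 93 c 418.8 320.3 mean [416.3 322.4 151. ] wh 28 10 yaw -12.2 -6.3
hang [(-185, 48), (-131, 51), (-79, 50)]
t 30.1 pos [ 583.8 -158.4  264.1] yaw 81.5 j [-16.  20.  80.   0.  80.  -8.] gap 55.1 F [-0.9 -0.1 -1.1]
{'x': 44.95, 'y': -23.35, 'z': 2.49, 'wx': -0.0012, 'wy': -0.0021, 'wz': -1.5189}
```

>>> {"api": "step_arm", "payload": {
  "commands": [
    {"x": 45, "y": -23.3, "z": 2.5, "wx": 0, "wy": 0, "wz": -1.52, "gripper": 100},
    {"x": 45, "y": -23.3, "z": 2.5, "wx": 0, "wy": 0, "wz": -1.52, "gripper": 100},
    {"x": 45, "y": -23.3, "z": 2.5, "wx": 0, "wy": 0, "wz": -1.52, "gripper": 100},
    {"x": 45, "y": -23.3, "z": 2.5, "wx": 0, "wy": 0, "wz": -1.52, "gripper": 100},
    {"x": 45, "y": -23.3, "z": 2.5, "wx": 0, "wy": 0, "wz": -1.52, "gripper": 100},
    {"x": 45, "y": -23.3, "z": 2.5, "wx": 0, "wy": 0, "wz": -1.52, "gripper": 100},
    {"x": 45, "y": -23.3, "z": 2.5, "wx": 0, "wy": 0, "wz": -1.52, "gripper": 100},
    {"x": 45, "y": -23.3, "z": 2.5, "wx": 0, "wy": 0, "wz": -1.52, "gripper": 100},
    {"x": 45, "y": -23.3, "z": 2.5, "wx": 0, "wy": 0, "wz": -1.52, "gripper": 100},
    {"x": 45, "y": -23.3, "z": 2.5, "wx": 0, "wy": 0, "wz": -1.52, "gripper": 100},
    {"x": 45, "y": -23.3, "z": 2.5, "wx": 0, "wy": 0, "wz": -1.52, "gripper": 100},
    {"x": 45, "y": -23.3, "z": 2.5, "wx": 0, "wy": 0, "wz": -1.52, "gripper": 100},
    {"x": 45, "y": -23.3, "z": 2.5, "wx": 0, "wy": 0, "wz": -1.52, "gripper": 100},
    {"x": 45, "y": -23.3, "z": 2.5, "wx": 0, "wy": 0, "wz": -1.52, "gripper": 100},
    {"x": 45, "y": -23.3, "z": 2.5, "wx": 0, "wy": 0, "wz": -1.52, "gripper": 100}
  ]
}}

```text
time_s: 31.6
position: [421.2, 319.6, 240.3]
tcp_rot: [[-0.98, 0.201, -0.001], [0.201, 0.98, 0.0], [0.001, -0.0, -1.0]]
wrist_force: [-0.1, -0.1, 0.3]
finger_gap: 55.3
grasp_force: 0.0
```

Run:
```python
from mv import *;from car import *
tabs(("scene",))
rel((419.8,320.8,130.5,168.5))
```

```text
scene 91 c 417.7 321.0 mean [416.2 322.5 151.5] wh 28 10 yaw -11.5 -6.6
t 31.6 pos [421.1 319.7 240.3] yaw 168.4 j [ 36.  13.  93.   0.  74. -42.] gap 55.9 F [-0.1 -0.5  0.3]
{'x': 0.15, 'y': 0.08, 'z': 10.98, 'wx': 0.0002, 'wy': -0.0007, 'wz': -0.0015}
```

>>> {"api": "step_arm", "payload": {
  "commands": [
    {"x": 0.1, "y": 0.1, "z": 4, "wx": 0, "wy": 0, "wz": 0, "gripper": 100},
    {"x": 0.1, "y": 0.1, "z": 7, "wx": 0, "wy": 0, "wz": 0, "gripper": 100},
    {"x": 0.1, "y": 0.1, "z": 9, "wx": 0, "wy": 0, "wz": 0, "gripper": 100},
    {"x": 0.1, "y": 0.1, "z": 10.9, "wx": 0, "wy": 0, "wz": 0, "gripper": 100},
    {"x": 0.1, "y": 0.1, "z": 10.9, "wx": 0, "wy": 0, "wz": 0, "gripper": 100},
    {"x": 0.1, "y": 0.1, "z": 10.9, "wx": 0, "wy": 0, "wz": 0, "gripper": 255},
    {"x": 0.1, "y": 0.1, "z": 10.9, "wx": 0, "wy": 0, "wz": 0, "gripper": 255},
    {"x": 0.1, "y": 0.1, "z": 10.9, "wx": 0, "wy": 0, "wz": 0, "gripper": 255},
    {"x": 0.1, "y": 0.1, "z": 10.9, "wx": 0, "wy": 0, "wz": 0, "gripper": 255},
    {"x": 0.1, "y": 0.1, "z": 10.9, "wx": 0, "wy": 0, "wz": 0, "gripper": 255},
    {"x": 0.1, "y": 0.1, "z": 10.9, "wx": 0, "wy": 0, "wz": 0, "gripper": 255},
    {"x": 0.1, "y": 0.1, "z": 10.9, "wx": 0, "wy": 0, "wz": 0, "gripper": 255}
  ]
}}

```text
time_s: 32.85
position: [419.8, 322.2, 131.4]
tcp_rot: [[-0.98, 0.198, -0.0], [0.198, 0.98, 0.0], [0.0, 0.0, -1.0]]
wrist_force: [-0.5, 0.2, 1.4]
finger_gap: 9.8
grasp_force: 30.0
```

Run:
```python
from mv import *
a=st(-155,100);p=ctrl.state()["position"]
rel((*a,p[2]+44,171.43))
```

```text
t 32.9 pos [419.8 322.2 131.4] yaw 168.6 j [ 36.  18. 103.   0.  59. -42.] gap 9.8 F [-0.5  0.2  1.4]
{'x': -6.29, 'y': -26.87, 'z': -4.41, 'wx': 0.0004, 'wy': -0.0004, 'wz': -0.0501}
```

>>> {"api": "step_arm", "payload": {
  "commands": [
    {"x": 0, "y": 0, "z": -2.2, "wx": 0, "wy": 0, "wz": 0, "gripper": 255},
    {"x": 0, "y": 0, "z": -4.4, "wx": 0, "wy": 0, "wz": 0, "gripper": 255},
    {"x": -0.8, "y": -3.5, "z": -4.4, "wx": 0, "wy": 0, "wz": 0, "gripper": 255},
    {"x": -1.6, "y": -7, "z": -4.4, "wx": 0, "wy": 0, "wz": -0.01, "gripper": 255},
    {"x": -2.5, "y": -10.5, "z": -4.4, "wx": 0, "wy": 0, "wz": -0.02, "gripper": 255},
    {"x": -3.3, "y": -14, "z": -4.4, "wx": 0, "wy": 0, "wz": -0.03, "gripper": 255},
    {"x": -4.1, "y": -17.5, "z": -4.4, "wx": 0, "wy": 0, "wz": -0.04, "gripper": 255},
    {"x": -4.9, "y": -21, "z": -4.4, "wx": 0, "wy": 0, "wz": -0.05, "gripper": 255},
    {"x": -5.6, "y": -24, "z": -4.4, "wx": 0, "wy": 0, "wz": -0.05, "gripper": 255},
    {"x": -6.2, "y": -26.2, "z": -4.4, "wx": 0, "wy": 0, "wz": -0.05, "gripper": 255},
    {"x": -6.3, "y": -26.9, "z": -4.4, "wx": 0, "wy": 0, "wz": -0.05, "gripper": 255},
    {"x": -6.3, "y": -26.9, "z": -4.4, "wx": 0, "wy": 0, "wz": -0.05, "gripper": 255},
    {"x": -6.3, "y": -26.9, "z": -4.4, "wx": 0, "wy": 0, "wz": -0.05, "gripper": 255}
  ]
}}

```text
time_s: 34.15
position: [427.9, 46.6, 174.9]
tcp_rot: [[-0.989, 0.149, -0.001], [0.149, 0.989, 0.001], [0.001, 0.001, -1.0]]
wrist_force: [0.5, 1.0, -2.6]
finger_gap: 9.8
grasp_force: 30.0
```

Run:
```python
from mv import *
railto([0,70],175)
```

```text
t 34.1 pos [427.9  46.6 174.9] yaw 171.4 j [  5.   7. 111.   0.  62. -77.] gap 9.8 F [ 0.5  1.  -2.6]
{'x': -0.54, 'y': -0.03, 'z': -0.01, 'wx': 0.0009, 'wy': -0.0015, 'wz': -0.0002}
{'x': -7.54, 'y': -0.03, 'z': -0.02, 'wx': 0.0009, 'wy': -0.0015, 'wz': -0.0002}
```

>>> {"api": "step_arm", "payload": {
  "commands": [
    {"x": -1.5, "y": 0, "z": 0, "wx": 0, "wy": 0, "wz": 0, "gripper": 255},
    {"x": -2.5, "y": 0, "z": 0, "wx": 0, "wy": 0, "wz": 0, "gripper": 255},
    {"x": -3.2, "y": 0, "z": 0, "wx": 0, "wy": 0, "wz": 0, "gripper": 255},
    {"x": -4, "y": 0, "z": 0, "wx": 0, "wy": 0, "wz": 0, "gripper": 255},
    {"x": -5, "y": 0, "z": 0, "wx": 0, "wy": 0, "wz": 0, "gripper": 255},
    {"x": -6, "y": 0, "z": 0, "wx": 0, "wy": 0, "wz": 0, "gripper": 255},
    {"x": -7, "y": 0, "z": 0, "wx": 0, "wy": 0, "wz": 0, "gripper": 255},
    {"x": -7.5, "y": 0, "z": 0, "wx": 0, "wy": 0, "wz": 0, "gripper": 255},
    {"x": -7.5, "y": 0, "z": 0, "wx": 0, "wy": 0, "wz": 0, "gripper": 255}
  ]
}}

```text
time_s: 35.05
position: [503.0, 34.6, 174.9]
tcp_rot: [[-0.989, 0.15, -0.001], [0.15, 0.989, 0.0], [0.001, 0.0, -1.0]]
wrist_force: [-1.4, -0.3, -3.1]
finger_gap: 9.8
grasp_force: 30.0
```

Run:
```python
from mv import *
railto([110,110+35*np.pi,110+35*np.pi+40],175)
```

```text
t 35.0 pos [503.   34.6 174.9] yaw 171.4 j [  3.  14. 102.   0.  64. -79.] gap 9.8 F [-1.4 -0.3 -3.1]
{'x': -3.93, 'y': 0.04, 'z': -0.01, 'wx': 0.0003, 'wy': -0.0007, 'wz': -0.0005}
{'x': -10.93, 'y': -6.96, 'z': -0.02, 'wx': -0.0003, 'wy': -0.0008, 'wz': 1.5703}
{'x': -10.93, 'y': -10.96, 'z': -0.02, 'wx': -0.0003, 'wy': -0.0008, 'wz': 1.5703}
```

>>> {"api": "step_arm", "payload": {
  "commands": [
    {"x": -1.8, "y": 0.05, "z": 0, "wx": 0, "wy": 0, "wz": 0, "gripper": 255},
    {"x": -2.9, "y": 0.05, "z": 0, "wx": 0, "wy": 0, "wz": 0, "gripper": 255},
    {"x": -3.9, "y": 0.05, "z": 0, "wx": 0, "wy": 0, "wz": 0, "gripper": 255},
    {"x": -4.82, "y": -0.05, "z": 0, "wx": 0, "wy": 0, "wz": 0.131, "gripper": 255},
    {"x": -5.7, "y": -0.25, "z": 0, "wx": 0, "wy": 0, "wz": 0.262, "gripper": 255},
    {"x": -6.55, "y": -0.57, "z": 0, "wx": 0, "wy": 0, "wz": 0.393, "gripper": 255},
    {"x": -7.37, "y": -0.97, "z": 0, "wx": 0, "wy": 0, "wz": 0.524, "gripper": 255},
    {"x": -8.12, "y": -1.47, "z": 0, "wx": 0, "wy": 0, "wz": 0.654, "gripper": 255},
    {"x": -8.8, "y": -2.07, "z": 0, "wx": 0, "wy": 0, "wz": 0.785, "gripper": 255},
    {"x": -9.4, "y": -2.75, "z": 0, "wx": 0, "wy": 0, "wz": 0.916, "gripper": 255},
    {"x": -9.9, "y": -3.47, "z": 0, "wx": 0, "wy": 0, "wz": 1.047, "gripper": 255},
    {"x": -10.3, "y": -4.27, "z": 0, "wx": 0, "wy": 0, "wz": 1.178, "gripper": 255},
    {"x": -10.6, "y": -5.12, "z": 0, "wx": 0, "wy": 0, "wz": 1.308, "gripper": 255},
    {"x": -10.8, "y": -6.02, "z": 0, "wx": 0, "wy": 0, "wz": 1.439, "gripper": 255},
    {"x": -10.9, "y": -6.92, "z": 0, "wx": 0, "wy": 0, "wz": 1.57, "gripper": 255},
    {"x": -10.95, "y": -8, "z": 0, "wx": 0, "wy": 0, "wz": 1.57, "gripper": 255},
    {"x": -10.95, "y": -9.5, "z": 0, "wx": 0, "wy": 0, "wz": 1.57, "gripper": 255},
    {"x": -10.95, "y": -11, "z": 0, "wx": 0, "wy": 0, "wz": 1.57, "gripper": 255},
    {"x": -10.95, "y": -11, "z": 0, "wx": 0, "wy": 0, "wz": 1.57, "gripper": 255}
  ]
}}

```text
time_s: 36.95
position: [593.7, -92.7, 174.9]
tcp_rot: [[0.149, 0.989, -0.001], [0.989, -0.149, -0.001], [-0.001, -0.001, -1.0]]
wrist_force: [-0.6, -0.1, -2.8]
finger_gap: 9.5
grasp_force: 30.0
```

Run:
```python
from mv import *
S=lambda y:110+35*np.pi+30-y
railto([S(-31)],171)
```

```text
t 37.0 pos [593.7 -92.7 174.9] yaw 81.4 j [-10.  22.  90.  -0.  68.  -1.] gap 9.5 F [-0.6 -0.1 -2.8]
{'x': -1.82, 'y': 0.07, 'z': 0.39, 'wx': -0.001, 'wy': 0.0008, 'wz': -0.0005}
```

>>> {"api": "step_arm", "payload": {
  "commands": [
    {"x": -0.9, "y": 0.05, "z": 0, "wx": 0, "wy": 0, "wz": 0, "gripper": 255},
    {"x": -1.8, "y": 0.05, "z": 0, "wx": 0, "wy": 0, "wz": 0, "gripper": 255},
    {"x": -1.8, "y": 0.05, "z": 0.2, "wx": 0, "wy": 0, "wz": 0, "gripper": 255},
    {"x": -1.8, "y": 0.05, "z": 0.4, "wx": 0, "wy": 0, "wz": 0, "gripper": 255},
    {"x": -1.8, "y": 0.05, "z": 0.4, "wx": 0, "wy": 0, "wz": 0, "gripper": 255},
    {"x": -1.8, "y": 0.05, "z": 0.4, "wx": 0, "wy": 0, "wz": 0, "gripper": 200},
    {"x": -1.8, "y": 0.05, "z": 0.4, "wx": 0, "wy": 0, "wz": 0, "gripper": 150},
    {"x": -1.8, "y": 0.05, "z": 0.4, "wx": 0, "wy": 0, "wz": 0, "gripper": 150},
    {"x": -1.8, "y": 0.05, "z": 0.4, "wx": 0, "wy": 0, "wz": 0, "gripper": 150},
    {"x": -1.8, "y": 0.05, "z": -3, "wx": 0, "wy": 0, "wz": 0, "gripper": 150},
    {"x": -1.8, "y": 0.05, "z": -6, "wx": 0, "wy": 0, "wz": 0, "gripper": 100},
    {"x": -1.8, "y": 0.05, "z": -9, "wx": 0, "wy": 0, "wz": 0, "gripper": 100},
    {"x": -1.8, "y": 0.05, "z": -9, "wx": 0, "wy": 0, "wz": 0, "gripper": 100}
  ]
}}

```text
time_s: 38.25
position: [594.3, -108.6, 269.8]
tcp_rot: [[0.148, 0.989, 0.009], [0.989, -0.148, -0.001], [-0.0, 0.009, -1.0]]
wrist_force: [0.6, -0.7, 0.6]
finger_gap: 54.8
grasp_force: 0.0
```

Run:
```python
from hang import *
c=hang();cv2.imwrite("pics/h4.png",cv2.resize(c["img"][90:250,260:460,::-1],None,fx=3.5,fy=3.5,interpolation=cv2.INTER_CUBIC))
k=st(-121,15);rel((*k,240,171.43),(*k,151.5,171.43))
```

```text
hang [(-183, 49), (-132, 50), (-79, 52), (-28, 57)]
t 38.3 pos [ 593.1 -108.4  267.2] yaw 81.5 j [-11.  19.  81.   0.  80.  -3.] gap 55.4 F [ 0.  -0.3 -0.7]
{'x': 4.34, 'y': -15.22, 'z': 2.66, 'wx': 0.0035, 'wy': 0.0033, 'wz': -1.5701}
{'x': 4.34, 'y': -15.25, 'z': 11.51, 'wx': 0.0035, 'wy': 0.0033, 'wz': -1.5701}
```

View pics/h4.png

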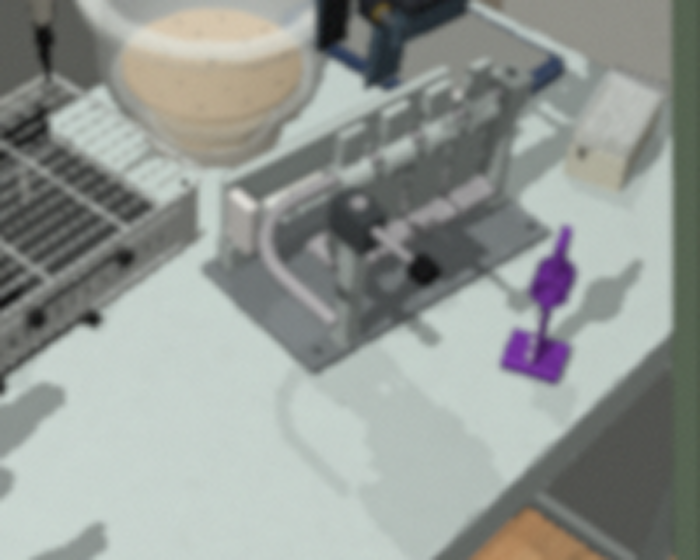

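All four hang at stand y −183, −132, −79 and −28, past the keeper. Next I push the knob home.

>>> {"api": "step_arm", "payload": {
  "commands": [
    {"x": 4.3, "y": -15.2, "z": 2.5, "wx": 0.003, "wy": 0.003, "wz": -1.57, "gripper": 100},
    {"x": 4.3, "y": -15.2, "z": 2.5, "wx": 0.003, "wy": 0.003, "wz": -1.57, "gripper": 100},
    {"x": 4.3, "y": -15.2, "z": 2.5, "wx": 0.003, "wy": 0.003, "wz": -1.57, "gripper": 100},
    {"x": 4.3, "y": -15.2, "z": 2.5, "wx": 0.003, "wy": 0.003, "wz": -1.57, "gripper": 100},
    {"x": 4.3, "y": -15.2, "z": 2.5, "wx": 0.003, "wy": 0.003, "wz": -1.57, "gripper": 100},
    {"x": 4.3, "y": -15.2, "z": 2.5, "wx": 0.003, "wy": 0.003, "wz": -1.57, "gripper": 100},
    {"x": 4.3, "y": -15.2, "z": 2.5, "wx": 0.003, "wy": 0.003, "wz": -1.57, "gripper": 100},
    {"x": 4.3, "y": -15.2, "z": 2.5, "wx": 0.003, "wy": 0.003, "wz": -1.57, "gripper": 100},
    {"x": 4.3, "y": -15.2, "z": 2.5, "wx": 0.003, "wy": 0.003, "wz": -1.57, "gripper": 100},
    {"x": 4.3, "y": -15.2, "z": 2.5, "wx": 0.003, "wy": 0.003, "wz": -1.57, "gripper": 100},
    {"x": 4.3, "y": -15.2, "z": 2.5, "wx": 0.003, "wy": 0.003, "wz": -1.57, "gripper": 100},
    {"x": 4.3, "y": -15.2, "z": 2.5, "wx": 0.003, "wy": 0.003, "wz": -1.57, "gripper": 100},
    {"x": 4.3, "y": -15.2, "z": 2.5, "wx": 0.003, "wy": 0.003, "wz": -1.57, "gripper": 100},
    {"x": 4.3, "y": -15.2, "z": 2.5, "wx": 0.003, "wy": 0.003, "wz": -1.57, "gripper": 100}
  ]
}}

```text
time_s: 39.7
position: [447.8, -43.1, 239.6]
tcp_rot: [[-0.989, 0.15, -0.005], [0.15, 0.989, 0.001], [0.006, 0.0, -1.0]]
wrist_force: [0.4, -0.8, 1.2]
finger_gap: 55.6
grasp_force: 0.0
```

Run:
```python
from hang import *
k=st(-121,15.8);rel((*k,151,171.43))
```

```text
t 39.7 pos [447.8 -43.1 239.6] yaw 171.4 j [ -7.   6. 102.   0.  72. -88.] gap 55.6 F [ 0.4 -0.8  1.2]
{'x': -0.18, 'y': 0.12, 'z': 8.86, 'wx': 0.0003, 'wy': -0.0056, 'wz': -0.0013}
```

>>> {"api": "step_arm", "payload": {
  "commands": [
    {"x": -0.1, "y": 0.1, "z": 3, "wx": 0, "wy": -0.005, "wz": 0, "gripper": 100},
    {"x": -0.1, "y": 0.1, "z": 5.5, "wx": 0, "wy": -0.005, "wz": 0, "gripper": 100},
    {"x": -0.1, "y": 0.1, "z": 7.5, "wx": 0, "wy": -0.005, "wz": 0, "gripper": 100},
    {"x": -0.1, "y": 0.1, "z": 8.8, "wx": 0, "wy": -0.005, "wz": 0, "gripper": 100},
    {"x": -0.1, "y": 0.1, "z": 8.8, "wx": 0, "wy": -0.005, "wz": 0, "gripper": 100},
    {"x": -0.1, "y": 0.1, "z": 8.8, "wx": 0, "wy": -0.005, "wz": 0, "gripper": 255},
    {"x": -0.1, "y": 0.1, "z": 8.8, "wx": 0, "wy": -0.005, "wz": 0, "gripper": 255},
    {"x": -0.1, "y": 0.1, "z": 8.8, "wx": 0, "wy": -0.005, "wz": 0, "gripper": 255},
    {"x": -0.1, "y": 0.1, "z": 8.8, "wx": 0, "wy": -0.005, "wz": 0, "gripper": 255},
    {"x": -0.1, "y": 0.1, "z": 8.8, "wx": 0, "wy": -0.005, "wz": 0, "gripper": 255},
    {"x": -0.1, "y": 0.1, "z": 8.8, "wx": 0, "wy": -0.005, "wz": 0, "gripper": 255}
  ]
}}

```text
time_s: 40.8
position: [449.2, -41.8, 152.6]
tcp_rot: [[-0.989, 0.15, 0.002], [0.15, 0.989, 0.001], [-0.001, 0.001, -1.0]]
wrist_force: [-1.1, 3.1, 2.7]
finger_gap: 22.7
grasp_force: 30.0
```

>>> {"api": "step_arm", "payload": {
  "commands": [
    {"x": -0.5, "y": 0, "z": 0, "wx": 0, "wy": 0, "wz": 0, "gripper": 255},
    {"x": -1.0, "y": 0, "z": 0, "wx": 0, "wy": 0, "wz": 0, "gripper": 255},
    {"x": -1.5, "y": 0, "z": 0, "wx": 0, "wy": 0, "wz": 0, "gripper": 255},
    {"x": -2, "y": 0, "z": 0, "wx": 0, "wy": 0, "wz": 0, "gripper": 255},
    {"x": -2.5, "y": 0, "z": 0, "wx": 0, "wy": 0, "wz": 0, "gripper": 255},
    {"x": -3, "y": 0, "z": 0, "wx": 0, "wy": 0, "wz": 0, "gripper": 255},
    {"x": -3.5, "y": 0, "z": 0, "wx": 0, "wy": 0, "wz": 0, "gripper": 255},
    {"x": -3.9, "y": 0, "z": 0, "wx": 0, "wy": 0, "wz": 0, "gripper": 255},
    {"x": -4.2, "y": 0, "z": 0, "wx": 0, "wy": 0, "wz": 0, "gripper": 255},
    {"x": -4.2, "y": 0, "z": 0, "wx": 0, "wy": 0, "wz": 0, "gripper": 255},
    {"x": -4.2, "y": 0, "z": 0, "wx": 0, "wy": 0, "wz": 0, "gripper": 255}
  ]
}}

```text
time_s: 41.9
position: [488.8, -47.8, 152.5]
tcp_rot: [[-0.989, 0.149, -0.003], [0.149, 0.989, 0.002], [0.004, 0.001, -1.0]]
wrist_force: [-4.5, 5.8, 8.3]
finger_gap: 22.6
grasp_force: 30.0
```

>>> {"api": "step_arm", "payload": {
  "commands": [
    {"x": 0, "y": 0, "z": 0, "wx": 0, "wy": 0, "wz": 0, "gripper": 200},
    {"x": 0, "y": 0, "z": 0, "wx": 0, "wy": 0, "wz": 0, "gripper": 130},
    {"x": 0, "y": 0, "z": 0, "wx": 0, "wy": 0, "wz": 0, "gripper": 100},
    {"x": 0, "y": 0, "z": 0, "wx": 0, "wy": 0, "wz": 0, "gripper": 100},
    {"x": 0, "y": 0, "z": -4, "wx": 0, "wy": 0, "wz": 0, "gripper": 100},
    {"x": 0, "y": 0, "z": -8, "wx": 0, "wy": 0, "wz": 0, "gripper": 100},
    {"x": 0, "y": 0, "z": -12, "wx": 0, "wy": 0, "wz": 0, "gripper": 100},
    {"x": 8, "y": 0, "z": -14, "wx": 0, "wy": 0, "wz": 0, "gripper": 100},
    {"x": 8, "y": 0, "z": -14, "wx": 0, "wy": 0, "wz": 0, "gripper": 100},
    {"x": 8, "y": 0, "z": -14, "wx": 0, "wy": 0, "wz": 0, "gripper": 100}
  ]
}}

```text
time_s: 42.9
position: [408.5, -36.5, 293.5]
tcp_rot: [[-0.989, 0.149, 0.002], [0.149, 0.989, -0.001], [-0.002, -0.0, -1.0]]
wrist_force: [0.8, -0.8, -0.2]
finger_gap: 55.4
grasp_force: 0.0
```

Run:
```python
from hang import *
c=hang();t=camera("top")
a=cv2.resize(c["img"][90:250,260:460,::-1],(800,640))[:300*2,:];a=cv2.resize(c["img"][100:220,300:440,::-1],None,fx=2.8,fy=2.8,interpolation=cv2.INTER_CUBIC)
b=cv2.resize(t["img"][130:250,340:480,::-1],None,fx=2.8,fy=2.8,interpolation=cv2.INTER_CUBIC);cv2.imwrite("pics/end.png",np.hstack([a,b]))
```

```text
hang [(-177, 15), (-70, 6), (-29, 55)]
```

View pics/end.png

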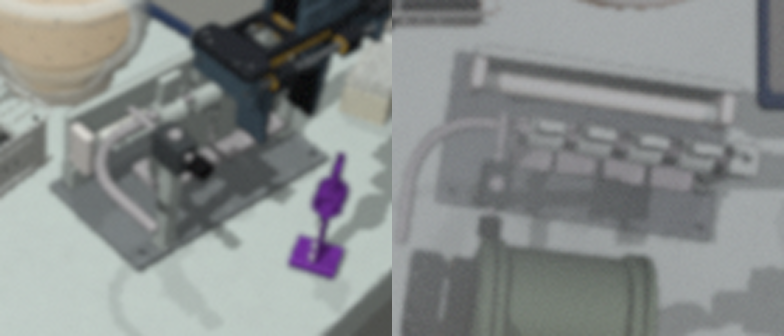

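The knob sits home with its pin across the rod (right crop, about 502,140), and all four carriers hang beyond it.

```bash
python3 -c "
from workcell import ctrl
print(ctrl.sign_off())"
```

```text
the job is handed in; nothing more can be done
None
```

All four carriers hang past the keeper facing the lamp, the keeper knob is pushed home, I never moved the bottles, and the job was handed in at about 43 s; no verdict came back.

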